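Stagger the washed peg trays back into the steel caddy

TASK

Fill up the peg caddy: take the two washed trays out of the draining rack and stack them on the tray that already stands in the steel caddy, first the deep one, then the shallow one on top. Turn each tray end for end to the one below and set it one step over, so that the groove under it drops over the thick end lip of the tray below, it lies flat on the rims, and the scoop of the tray below stays free. Do not disturb the other things on the counter.

Things in the scene. Friction and masses are not known exactly. Their poses are not given: they have to be found in the camera images.
- deep_tray_center (a point): the deep tray: pale grey plastic tray, open above, 150 mm long (x), 62 wide (y), 52 tall, about 130 g. This point is its middle, 26 mm above the soles of its feet; +x points to its thick end wall, -x to its low scoop end, z up. Long walls 4 mm thick, 54 mm apart inside; floor 4 mm thick, its underside 6 mm above the soles. Starts in one lane of the rack
- deep_tray_thick_end (a point): middle of the deep tray's thick end wall: 8 mm thick (x), 62 mm wide, full tray height, 71 mm from the tray's middle. The scoop end opposite is 4 mm thick and only 42 % as high, the long walls sloping down to it over the last 35 mm. All three trays share this make
- deep_tray_groove (a point): middle of the groove under the deep tray, at sole level, 41 mm from its middle towards the scoop. Three cross feet, 6 mm high and 46 mm wide (y), stand at x -55 to -49, -33 to -27 and 58 to 64 mm; the first two form the groove, 16 mm wide at the floor. It fits over the lower tray's thick end wall with 4 mm play each way; same on all trays
- shallow_tray_center (a point): the shallow tray: pale grey plastic tray, open above, 150 mm long (x), 62 wide (y), 38 tall, about 100 g. This point is its middle, 19 mm above the soles of its feet; +x points to its thick end wall, -x to its low scoop end, z up. Made like the deep tray, only lower. Starts in the other lane of the rack
- shallow_tray_thick_end (a point): middle of the shallow tray's thick end wall: 8 mm thick, 62 mm wide, full tray height, 71 mm from the tray's middle
- base_tray_center (a point): the tray already in the caddy: pale grey plastic tray, open above, 150 mm long (x), 62 wide (y), 56 tall, about 300 g. This point is its middle, 28 mm above the soles of its feet; +x points to its thick end wall, -x to its low scoop end, z up. Made like the deep tray, only taller, with wooden pegs in it; loose on the caddy's floor, lying along it some 15 mm off its middle to the -x end
- base_tray_thick_end (a point): middle of the caddy tray's thick end wall, 71 mm from its middle. Rightly stacked, an upper tray is half-turned, its middle 30 mm from the lower one's middle towards the lower one's thick end, its feet hang between the lower one's long walls (4 mm play each side) and its floor lies on the lower rims, its soles 6 mm below those rims
- caddy_floor (a point): steel peg caddy, fixed; middle of its floor's top face, 4 mm above the counter. Floor 240 mm long (x), 92 wide (y), an 8 mm upstand along both long sides. Across each end, at x = +/-117 mm, stands an 8 mm round-bar hoop 84 mm wide, 192 mm tall. Long sides and top are open: a gripper goes in from above between the hoops, fingers either side of the tray's long walls
- rack_floor (a point): steel draining rack, fixed; middle of its floor's top face, 6 mm above the counter. Floor 205 mm (x) by 180 (y). 5 mm wire dividers, 70 mm tall, run along x from -72 to 72 mm at y = -76, 0, 76 mm: two lanes 71 mm wide, open at the ends, a tray along each, thick ends to opposite ends. Beside a tray is no room for fingers; pinched by its thick end it lifts straight out
- spray_bottle: bystander, loose: lavender-coloured trigger spray bottle, body 68 mm in diameter, 204 mm tall, its white head reaching 60 mm to its -x side; its origin is the middle of its underside, z up
- jar_lid: bystander, loose: grey silicone jar lid lying flat, 92 mm in diameter, 14 mm thick, with a small pull tab reaching 63 mm from the centre to its +x side; its origin is the middle of its underside, z up
- glass_jar: bystander, loose: open glass jar, 92 mm in diameter, 118 mm tall; its origin is the middle of its underside, z up
- latch_tub: bystander, loose: red plastic tub with its lid latched shut, 113 mm (x) by 143 mm (y), 60 mm tall; its origin is the middle of its underside, z up
- soap_dish: bystander, loose: white ceramic dish with a bar of soap on it, 120 mm (x) by 85 mm (y), 40 mm tall; its origin is the middle of its underside, z up
- scrub_brush: bystander, loose: wooden scrubbing brush lying bristles down, 50 mm (x) by 120 mm (y), 40 mm tall; its origin is the middle of its underside, z up
- tablet_carton: bystander, loose: upright cardboard carton, 65 mm (x) by 110 mm (y), 150 mm tall; its origin is the middle of its underside, z up
Not all that is in view belongs to the job. What is shaped like the part that bears base_tray_center but red is not meant.

How it is judged:
At the end, for the whole second after the job is handed in: Deep tray seated on the caddy's tray, shallow on deep: each half-turned to the one below (0.12 rad), 30 mm towards its thick end and in line (7 mm), down on its rims (3 mm), level (0.05 rad), at rest; lowest tray flat on the caddy floor in its place (30 mm along, 20 mm across, 0.2 rad) (x of deep_tray_center in the frame of base_tray_center between 0.023 and 0.037 m and y of deep_tray_center in the frame of base_tray_center between -0.007 and 0.007 m and z of deep_tray_center in the frame of base_tray_center between 0.045 and 0.051 m and angle between the x axis of deep_tray_center and the x axis of base_tray_center, either way round below 0.12 rad and x of deep_tray_thick_end in the frame of base_tray_center below -0.02 m and angle between each of deep_tray_center, shallow_tray_center's own z axis and vertical below 0.05 rad and linear speed of each of deep_tray, shallow_tray below 0.02 m/s and x of shallow_tray_center in the frame of deep_tray_center between 0.023 and 0.037 m and y of shallow_tray_center in the frame of deep_tray_center between -0.007 and 0.007 m and z of shallow_tray_center in the frame of deep_tray_center between 0.036 and 0.042 m and angle between the x axis of shallow_tray_center and the x axis of deep_tray_center, either way round below 0.12 rad and x of shallow_tray_thick_end in the frame of deep_tray_center below -0.02 m and x of base_tray_center in the frame of caddy_floor between -0.045 and 0.015 m and y of base_tray_center in the frame of caddy_floor between -0.02 and 0.02 m and z of base_tray_center in the frame of caddy_floor between 0.025 and 0.031 m and angle between base_tray_center's own z axis and vertical below 0.04 rad and angle between the x axis of base_tray_center and the x axis of caddy_floor, either way round below 0.2 rad); the robot touches nothing.
It fails at once if the spray bottle, glass jar or carton is moved by more than 30 mm or tipped (distance of any of spray_bottle, glass_jar, tablet_carton from where it was at the start of the episode above 0.03 m or angle between any of spray_bottle, glass_jar, tablet_carton's own z axis and vertical above 0.35 rad).
It fails at once if the jar lid or scrubbing brush is moved by more than 30 mm or tipped (distance of any of jar_lid, scrub_brush from where it was at the start of the episode above 0.03 m or angle between any of jar_lid, scrub_brush's own z axis and vertical above 0.35 rad).
It fails at once if the red tub or soap dish is moved by more than 30 mm or tipped (distance of any of latch_tub, soap_dish from where it was at the start of the episode above 0.03 m or angle between any of latch_tub, soap_dish's own z axis and vertical above 0.35 rad).
It also fails if it takes over 72 s, if anything falls off the work surface, if the arm or the gripper's body presses on something with over 40 N, if the wrist force passes 120 N, or if a joint passes its speed limit or range.

ROBOT

A 6-joint arm with a two-finger parallel gripper is mounted at the origin on the work surface. World frame = base frame: x ahead of the robot, y to its left, z up, the work surface at z = 0. Lengths are in m, angles in rad, forces in N, time in s.
With the tool pointing down it reaches from about 0.225 to 0.875 m from the base axis. Payload 3.4 kg.
Tool frame: the origin (TCP) lies at the very end of the fingers, on their centre line; the grasp point (between the pads) lies 19 mm behind it (grip_depth is the distance from the TCP to the grasp point, in m); x points along the fingers, z is the direction in which the jaws open and shut, and the axes are right-handed (so a half turn about x gives the same grasp; the last joint's range is limited). The gripper opens to 85 mm and grips with 20 to 120 N. Pads are 22 mm wide; open, the fingers measure 114 mm over their backs; the gripper's body (76 mm by 85 mm) begins 54 mm behind the grasp point. The pads swing forward as they close: fully open they stand 13 mm farther back than shut.
Start: joints at [-1.333, 0.276, 1.505, -0, 1.361, -0.121], TCP at [0.202, -0.538, 0.231] pointing down, gripper open.
Joint ranges: [-2.89, 2.89], [-0.75, 2.08], [0.22, 2.7], [-1.18, 4.32], [0.11, 2.71], [-2.7, 2.7]. Speed limits (rad/s): [2.57, 2.57, 3.14, 3.14, 3.14, 3.14].

INTERFACE

Orientations are given as a unit quaternion [w, x, y, z].
In Python, from rig import get_state, get_image, sign_off, grip_depth gives the robot as it stands. The module is installed in compiled form; this text tells all that it offers.
- The arm moves only by the tool arm_command, never from a script. Its argument "series" is a list of rows, each an object with "dp": the shift along the tool's x, y, z scaled (see below), a list of three; "angular": the turn, a rotation vector about the tool's x, y, z scaled (see below), a list of three; "gripper": the finger opening in mm, from 0 to 85.4. A call has exactly 8 rows; each row shifts and turns the pose as measured when the row begins, along the tool's axes as they then stand; what a row does not reach is not made up. The controller multiplies each number of a shift by 0.12 m and each number of a turn by 90 degrees. A row lasts 1/8 s, in which the tool goes at most 62.5 mm and 10.7 degrees, less where a joint would pass 70% of its speed; a pose out of reach is approached as far as the arm can. A call with a number of a shift or a turn outside -1 to 1 is refused whole. A call with a gripper value outside its range is refused whole. The fingers move at their own pace and stop on an object; "grip_force" is the grip in N (left out, the last holds). Time passes only in rows, so rows that do not move let the fingers close, or fill a call up. It gives the time, the measured TCP pose, the force and the opening at its end, in the units of the state.
- get_state(): the state, without advancing time (a new reading comes with each control period).
- get_image(name): name is "scene" or "top" or "wrist"; returns a dict with "image" (420x560x3 uint8, blue, green, red), "depth" (420x560 float32, m along the optical axis (not along the pixel's ray), 0 where there is no reading), "mtx" (3x3 intrinsics, pixels), "view" (4x4, takes a point from world to camera coordinates); the wrist camera has in their place "mount" (4x4, takes a point from camera to tool coordinates, whose origin is the TCP and whose axes are the tool frame's). Camera axes: x right, y up, looking along -z (the intrinsics and any distortion apply to the point x, -y, -z); pixel columns grow to the right and rows downward; lengths in m; the calibration is good to about 2 mm. The wrist camera is an equidistant fisheye: a pixel r from the principal point sees the ray r / f radians off the axis. A picture is of the moment at which its call begins: read the wrist's pose just before it.
- sign_off(): hands the job in, once; it reports no verdict.
The state is a dict: "clock": time; "qpos": joint angles; "qd": joint speeds; "effort": joint torques, N m; "position": TCP position; "ee_rot": TCP orientation; "contact_force": force on the tool from outside, world axes, zero at the start; "moment": the same for the moment, N m; "width": finger opening in m.
Only numpy, scipy, OpenCV 4.12 (cv2) and the standard library are available. Lean on these libraries where they do the work, as an engineer would, in place of code of your own. Each camera call takes 0.05 s, during which the arm holds its last target. There are 200 camera calls.

## Working session

There is one attempt and no reset: what is moved stays moved. The work goes in short steps, Python scripts to look and compute and a tool call to move; the robot and the scene stay as the last step left them, time stands still between calls to the robot, and variables do not carry over. Pictures are saved under pics/ and viewed, about 8 in all and at most 12, crops included, and the job is handed in when it is done.

Besides the shell and the picture viewer there is one more tool, called after ">>>" as a command line: name --argument value ..., lists and objects as JSON in quotes. arm_command: Moves the arm, as the interface text tells. Its arguments: {"type":"object","properties":{"series":{"type":"array","items":{"type":"object","properties":{"dp":{"type":"array","items":{"type":"number"}},"angular":{"type":"array","items":{"type":"number"}},"gripper":{"type":"number"}}}},"grip_force":{"type":"number"}},"required":["series"]}

```bash
mkdir -p pics
cat > h.py <<'E'
import numpy as np, cv2
from rig import get_state,get_image,sign_off,grip_depth
from scipy.spatial.transform import Rotation as R
def cloud(d):
    # world points for every pixel (pinhole cams)
    dep=d["depth"];h,w=dep.shape;K=d["mtx"]
    u,v=np.meshgrid(np.arange(w),np.arange(h))
    x=(u-K[0,2])/K[0,0]*dep;y=(v-K[1,2])/K[1,1]*dep
    P=np.stack([x,-y,-dep,np.ones_like(dep)],-1)
    W=P@np.linalg.inv(d["view"]).T
    W=W[...,:3];W[dep==0]=np.nan
    return W
def tool():
    s=get_state();q=s["ee_rot"]
    return np.array(s["position"]),R.from_quat([q[1],q[2],q[3],q[0]]),s
E
python3 - <<'E'
from h import *
for n in ("scene","top"):
    d=get_image(n);cv2.imwrite(f"pics/{n}1.png",d["image"]);np.savez(f"{n}1.npz",**d)
    print(n,d["mtx"].round(1).tolist(),np.linalg.inv(d["view"])[:3,3].round(3),[k for k in d], (d["depth"]==0).mean())
p,r,s=tool();print(p,r.as_matrix().round(3).tolist(),grip_depth,s["contact_force"],s["width"],s["clock"])
E
```

```text
scene [[429.8, 0.0, 283.4], [0.0, 429.8, 210.6], [0.0, 0.0, 1.0]] [ 1.279 -0.728  0.97 ] ['image', 'depth', 'mtx', 'view'] 0.004030612244897959
top [[414.2, 0.0, 284.0], [0.0, 414.2, 214.2], [0.0, 0.0, 1.0]] [ 0.44  -0.014  1.197] ['image', 'depth', 'mtx', 'view'] 0.003954081632653061
[ 0.20180306 -0.53790762  0.23054385] [[-0.0, 0.936, 0.351], [0.002, 0.351, -0.936], [-1.0, 0.0, -0.002]] 0.0187 [ 0.08989629  0.73428451 -0.41830155] 0.08532811285710307 0.1
```

View pics/top1.png

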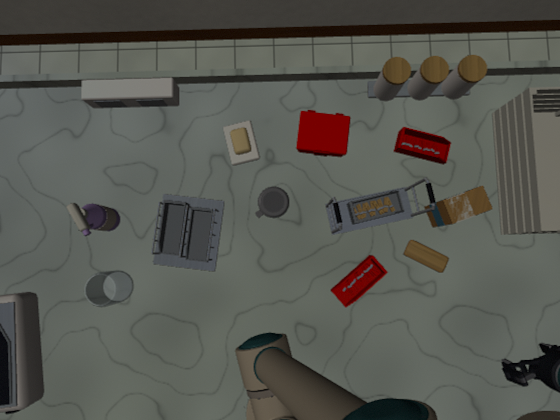

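View pics/scene1.png

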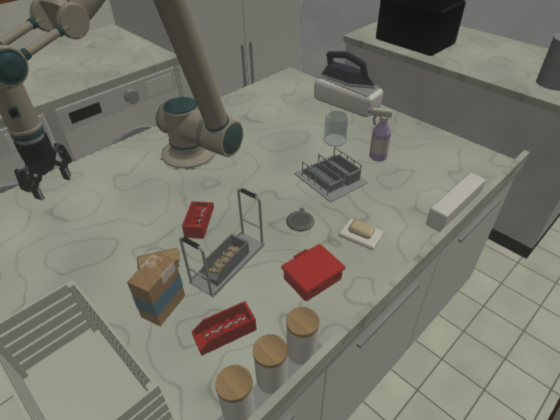

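The top view is laid out with +x up and +y left. The rack, holding two grey trays, is at about (188,232). The caddy with the grey base tray is at (375,208). Things that could be taken for the base tray are the red peg trays at (422,146) and (358,280), which are decoys. The grey tray inside the steel hoops is the one meant. The rack trays are at about (172,230) and (203,235), and height will tell deep from shallow.

Run:
```python
from h import *
d=dict(np.load("top1.npz"));W=cloud(d);im=d["image"]
def crop(x0,x1,y0,y1,k):
    c=cv2.resize(im[y0:y1,x0:x1],None,fx=k,fy=k,interpolation=cv2.INTER_CUBIC)
    return np.clip(c.astype(float)*1.8,0,255).astype(np.uint8)
a=crop(145,230,185,280,4);b=crop(320,440,170,240,4)
H=max(a.shape[0],b.shape[0]);o=np.zeros((H,a.shape[1]+b.shape[1],3),np.uint8)
o[:a.shape[0],:a.shape[1]]=a;o[:b.shape[0],a.shape[1]:]=b
for i in range(0,85,10):cv2.putText(o,str(145+i),(i*4,8),0,.3,(0,255,255))
for i in range(0,120,10):cv2.putText(o,str(320+i),(340+i*4,8),0,.3,(0,255,255))
for i in range(0,95,10):cv2.putText(o,str(185+i),(0,i*4+8),0,.3,(0,255,0))
cv2.imwrite("pics/crop1.png",o)
# per-rows height sample across rack
np.set_printoptions(linewidth=220)
for v in range(190,276,6): print(v,(W[v,150:228:2,2]*1000).round().astype(int))
print("caddy")
for v in range(176,240,4): print(v,(np.nan_to_num(W[v,322:442:3,2])*1000).round().astype(int))
```

```text
190 [-3 -5 -4  0  0 -2 -3 -2  3 -2  4 -1 -2 -4  1 -1  0  0  1 -1 -2 -1 -4 -1 -2 -2  3 -2 -3 -1 -1  5 -3 -3 -3 -2  1 -2 -3]
196 [                  -2                   -1                    0                   -4                   -1                   -2                   -3                    4                    8                    0
                    4                    4                    8                    7                    5                    5                    7                    4                   -2                    1
                   -2                   -1                    1                   -1                   -2 -9223372036854775808                    1                   -1                   -4                    0
                    1                   -3                    0                    1                   -1                   -2                    0                    1                   -1]
202 [                  -2                   -4                    1                   -2                   67                   61                   
[... 6172 characters left out ...]
 7  -1   1   1   3   5  -1   1   2  -1  15  41  58  77]
224 [  0   4  -6   4  70   2 191   5   2   3  28   0   5   2   5   0   4   4   3  11   2   0   0  -4  -2  -2   3  -1   0  -3   1   2  -1  -4  -3  -6  -1  24  50  68]
228 [  2  -1  -1   4  72 160 186   6   4   2   5   2  10  16   3  -3  -1  -2   2  -3  -2   3  -1  -1  -1  -3   0  -2  -1   0   0   1  -2   2  -4   1   1   5   0   1]
232 [-1  2 -5 19 70  3 10 10  3 -2  4  0  3  4 -2  4  1  1 -3  1  1  1 -3  1  2  1 -1 -1  0  3  2  0 -1  1 -1  0  1  0  2 -2]
236 [-4 -3 -2 -5 -3  4  3  0 -3 -1  1  2  3  2  3  0 -2  0 -1  1  1  2  1 -2 -5 -2  3  1 -6  0  2 -1 -6  3  2 -2  3 -4  1  0]<stdin>:15: RuntimeWarning: invalid value encountered in cast
```

View pics/crop1.png

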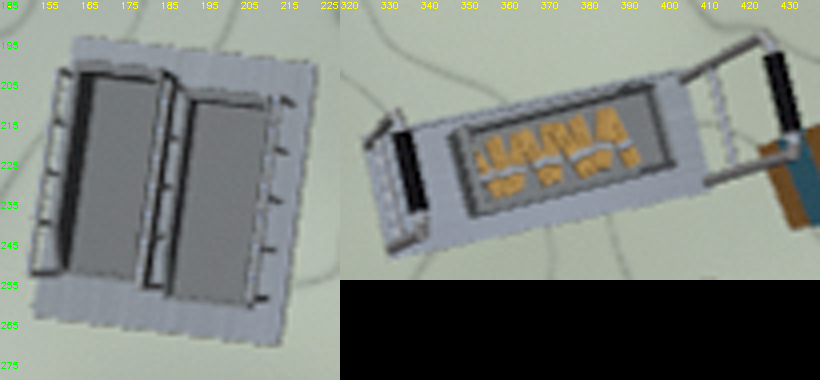

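The crop shows the deep tray in the left lane (rims about 57 mm) and the shallow one in the right lane (rims about 43 mm). The base tray with pegs spans about (349,210)–(403,205), with its tall end on the left and its low scoop on the right. Next I get the ends and axes numerically.

Run:
```python
from h import *
np.set_printoptions(linewidth=220,suppress=True)
d=dict(np.load("top1.npz"));W=np.nan_to_num(cloud(d))
Z=(W[...,2]*1000).round().astype(int)
print("deep top");[print(v,Z[v,160:186:2]) for v in range(197,208)]
print("deep bot");[print(v,Z[v,158:184:2]) for v in range(246,258)]
print("sh top");[print(v,Z[v,188:216:2]) for v in range(202,214)]
print("sh bot");[print(v,Z[v,182:212:2]) for v in range(252,265)]
uv=lambda u,v:W[v,u].round(4)
# axes: dividers (z 64..80) in rack region by columns
m=np.zeros(Z.shape,bool);m[195:265,148:220]=1
P=W[m&(Z>63)&(Z<82)]
g=P[:,:2]
for lo,hi in((.30,.5),):pass
c,_,Vt=None,None,None
# cluster into 3 lines via angle search on projection spread
from scipy.cluster.vq import kmeans2
best=min(np.linspace(-.3,.3,121),key=lambda a:(lambda t:kmeans2(t[:,None],np.quantile(t,[.1,.5,.9])[:,None],minit='matrix')[1:] and sum(((t-kmeans2(t[:,None],np.quantile(t,[.1,.5,.9])[:,None],minit='matrix')[0][kmeans2(t[:,None],np.quantile(t,[.1,.5,.9])[:,None],minit='matrix')[1],0])**2)))(-g[:,0]*np.sin(a)+g[:,1]*np.cos(a)))
t=-g[:,0]*np.sin(best)+g[:,1]*np.cos(best);cc,l=kmeans2(t[:,None],np.quantile(t,[.1,.5,.9])[:,None],minit='matrix')
s=g[:,0]*np.cos(best)+g[:,1]*np.sin(best)
print("rack yaw",best,"divider offsets",cc.ravel(),"x ext",[(s[l==i].min(),s[l==i].max()) for i in range(3)])
ca,sa=np.cos(best),np.sin(best);tm=cc.mean();sm=np.mean([(s[l==i].min()+s[l==i].max())/2 for i in range(3)])
print("rack centre",sm*ca-tm*sa,sm*sa+tm*ca)
# hoops
m=np.zeros(Z.shape,bool);m[175:235,320:440]=1
H=W[m&(Z>180)&(Z<205)][:,:2];cc,l=kmeans2(H,np.array([[.4,-.1],[.5,-.4]]),minit='matrix')
print("hoop tops",cc); v=cc[0]-cc[1];print("caddy centre",cc.mean(0),"axis len",np.hypot(*v),"yaw",np.arctan2(v[1],v[0]))
ex=v/np.hypot(*v);ey=np.array([-ex[1],ex[0]])
B=W[m&(Z>52)&(Z<68)];B=B[np.abs((B[:,:2]-cc.mean(0))@ex)<.1]
r=(B[:,:2]-cc.mean(0))@np.c_[ex,ey];print("base rim in caddy frame x",np.quantile(r[:,0],[0,.02,.98,1]),"y",np.quantile(r[:,1],[0,.02,.98,1]))
```

```text
deep top
197 [-3  4  3  5  2  4  4  5  5  7  8  7  4]
198 [-3  5  4  8  7  4  7  0  5  9  7  6  3]
199 [-3  6  6  4  4  6  8  3  6  4  5  3  7]
200 [-6  5 61 56 59  3  6  6  4  4  5  9  2]
201 [ 3  4 57 54  0 57 55 58 55  0  5  4  5]
202 [61  7 57 58 60 60 56 56 56 57 56 57 60]
203 [64 47 53 43 49 53 60 55 57 64 54 57 58]
204 [ 2 45 52 34 20 29 36 42 48 53 58 57 58]
205 [-1  6 53 32 13 16 15 17 14 21 33 37  0]
206 [-5 57 53 32 21 18  0 22 14 15 16 17 57]
207 [-4 60 50 36 15 14 11 15 17 16 14 17 53]
deep bot
246 [44 34 17 12 13 14 20 11 16 15 20 70 24]
247 [40 34 17 16 14 14 16 13 16 14 15 74 20]
248 [45 33 17 14 18 14 18 15 14 19  9 69 20]
249 [41 32 16 13 17 11 12 16 14 16 15 70 18]
250 [37 35 18 16 16 16 13 14 15 10 16 71 17]
251 [34 30 14 15 17 11 15 12 15 16 18 72 18]
252 [ 2 25 11 17 19 15 19 14  9 12 15 66 13]
253 [21 27 31 32 36 31 16 16 18 16 13 70 12]
254 [ 8  4  7  5 31 29 34 31 33 30 18  0 10]
255 [ 6  5  9  5  7  9  5  8 29 32 27 65  1]
256 [ 4  4  6  8  7  5  5  5  5  3  3 64 45]
257 [ 7  5  0  2  7  8  6  7  3  8  5 63 38]
sh top
202 [ 8  0 10  5  7  2  4  1  3  7  6  7
[... 1111 characters left out ...]
 -2  6 11  5  6  7  5  3  6  6  4  8  5  2]
264 [4 5 9 6 3 7 6 7 5 6 7 7 4 5 1]
rack yaw -0.13999999999999999 divider offsets [0.25715165 0.33318007 0.40883185] x ext [(np.float64(0.39468004986294347), np.float64(0.5375611778960161)), (np.float64(0.3941403999637299), np.float64(0.540351417795897)), (np.float64(0.39618878532932633), np.float64(0.5366964655719826))]
rack centre 0.5085132687200015 0.2646846722876288
hoop tops [[ 0.53385186 -0.14124909]
 [ 0.57680815 -0.37033834]]
caddy centre [ 0.55533001 -0.25579371] axis len 0.23308180533353823 yaw 1.7561529106607292
base rim in caddy frame x [-0.06451379 -0.05788037  0.05852566  0.05956066] y [-0.0370749  -0.03632786  0.02726019  0.02799494]
```

Both trays lie with their thick end towards world +x. The low ends at the -x side read about 31 and 25 mm, against 28 and 22 expected for scoops. The task text says they point opposite ways, so I go by the measurement. Base pose: its rim runs to +58.5 mm in the caddy frame, so its centre is at -16.5 mm, which agrees with the 15 mm given.

```bash
cat >> h.py <<'E'
def plan(pos,ang,n,g):
    """n equal rows from the present pose to TCP pos, tool z at yaw ang (tool down); prints scaled rows, tilt mended too"""
    p,r,s=tool();pos=np.array(pos,float)
    G=R.from_matrix(np.array([[0,np.sin(ang)*-1,np.cos(ang)],[0,np.cos(ang),np.sin(ang)],[-1,0,0]],float))
    M=G.as_matrix()
    M[:,1]=np.cross(M[:,2],M[:,0]);G=R.from_matrix(M)
    rv=(r.inv()*G).as_rotvec();step=R.from_rotvec(rv/n)
    out=[];c=r
    for i in range(n):
        d=c.inv().apply((pos-p)/n)/.12
        out.append('{"dp":%s,"angular":%s,"gripper":%g}'%(d.round(3).tolist(),(rv/n/(np.pi/2)).round(3).tolist(),g));c=c*step
    print(",".join(out));print("max/row mm",np.linalg.norm(pos-p)/n*1e3,"deg",np.degrees(np.linalg.norm(rv))/n,"from",p.round(4),"ang",np.arctan2(*r.as_matrix()[1::-1,2]).round(4),"t",s["clock"])
E
python3 - <<'E'
from h import *
d=dict(np.load("top1.npz"));W=np.nan_to_num(cloud(d));a=-.14
rx=np.array([np.cos(a),np.sin(a)]);ry=np.array([-rx[1],rx[0]]);c=np.array([.5085,.2647])
r=(W[...,:2]-c)@np.c_[rx,ry];Z=W[...,2]
for n,h,s in(("deep",.058,1),("shallow",.044,-1)):
    m=(abs(Z-h)<.006)&(r[...,1]*s>.006)&(r[...,1]*s<.071)
    e=m&(r[...,0]>.062)&(r[...,0]<.1)&(abs(r[...,1]*s-.038)<.02);q=np.median(r[e],0)
    u=m&(abs(r[...,0])<.03);ys=r[u][:,1];
    print(n,e.sum(),"end x",np.quantile(r[e][:,0],[.03,.5,.97]).round(4),"y walls",np.quantile(ys,[.03,.97]).round(4),"end y extents",np.quantile(r[m&(r[...,0]>.062)&(r[...,0]<.1)][:,1],[.02,.98]).round(4))
    x=np.median(r[e][:,0]);y=.038*s;print("world",c+x*rx+y*ry)
E
```

```text
deep 41 end x [0.0718 0.0754 0.0795] y walls [0.0069 0.0687] end y extents [0.0073 0.0677]
world [0.58843138 0.29181138]
shallow 42 end x [0.0626 0.0662 0.0702] y walls [-0.0678 -0.0068] end y extents [-0.0671 -0.0082]
world [0.56871386 0.21783908]
```

```bash
python3 -c "
from h import *
plan([.588,.292,.2],-.14,16,44)"
```

```text
{"dp":[0.017, 0.34, -0.334],"angular":[-0.043, -0.0, -0.0],"gripper":44},{"dp":[0.016, 0.362, -0.311],"angular":[-0.043, -0.0, -0.0],"gripper":44},{"dp":[0.016, 0.382, -0.286],"angular":[-0.043, -0.0, -0.0],"gripper":44},{"dp":[0.016, 0.4, -0.259],"angular":[-0.043, -0.0, -0.0],"gripper":44},{"dp":[0.016, 0.416, -0.232],"angular":[-0.043, -0.0, -0.0],"gripper":44},{"dp":[0.016, 0.431, -0.204],"angular":[-0.043, -0.0, -0.0],"gripper":44},{"dp":[0.016, 0.444, -0.174],"angular":[-0.043, -0.0, -0.0],"gripper":44},{"dp":[0.016, 0.454, -0.144],"angular":[-0.043, -0.0, -0.0],"gripper":44},{"dp":[0.016, 0.463, -0.114],"angular":[-0.043, -0.0, -0.0],"gripper":44},{"dp":[0.016, 0.47, -0.082],"angular":[-0.043, -0.0, -0.0],"gripper":44},{"dp":[0.016, 0.474, -0.051],"angular":[-0.043, -0.0, -0.0],"gripper":44},{"dp":[0.016, 0.476, -0.019],"angular":[-0.043, -0.0, -0.0],"gripper":44},{"dp":[0.016, 0.477, 0.013],"angular":[-0.043, -0.0, -0.0],"gripper":44},{"dp":[0.016, 0.475, 0.045],"angular":[-0.043, -0.0, -0.0],"gripper":44},{"dp":[0.016, 0.471, 0.077],"angular":[-0.043, -0.0, -0.0],"gripper":44},{"dp":[0.016, 0.464, 0.108],"angular":[-0.043, -0.0, -0.0],"gripper":44}
max/row mm 57.24220922481447 deg 3.8388932293241713 from [ 0.2018 -0.5379  0.2305] ang -1.212 t 0.1
```

>>> arm_command --series '[{"dp": [0, 0.34, -0.334], "angular": [-0.043, 0, 0], "gripper": 44}, {"dp": [0, 0.362, -0.311], "angular": [-0.043, 0, 0], "gripper": 44}, {"dp": [0, 0.382, -0.286], "angular": [-0.043, 0, 0], "gripper": 44}, {"dp": [0, 0.4, -0.259], "angular": [-0.043, 0, 0], "gripper": 44}, {"dp": [0, 0.416, -0.232], "angular": [-0.043, 0, 0], "gripper": 44}, {"dp": [0, 0.431, -0.204], "angular": [-0.043, 0, 0], "gripper": 44}, {"dp": [0, 0.444, -0.174], "angular": [-0.043, 0, 0], "gripper": 44}, {"dp": [0, 0.454, -0.144], "angular": [-0.043, 0, 0], "gripper": 44}]'

```text
clock: 1.1
position: [0.3952, -0.1125, 0.2282]
ee_rot: [0.668, 0.232, 0.669, -0.229]
contact_force: [1.0, -0.1, 0.6]
width: 0.0441
```

```bash
python3 -c "
from h import *
plan([.588,.292,.2],-.14,8,44)
plan([.588,.292,.2],-.14,10,44)"
```

```text
{"dp":[0.031, 0.456, -0.101],"angular":[-0.042, -0.0, -0.0],"gripper":44},{"dp":[0.031, 0.461, -0.071],"angular":[-0.042, -0.0, -0.0],"gripper":44},{"dp":[0.031, 0.465, -0.041],"angular":[-0.042, -0.0, -0.0],"gripper":44},{"dp":[0.031, 0.467, -0.01],"angular":[-0.042, -0.0, -0.0],"gripper":44},{"dp":[0.03, 0.466, 0.02],"angular":[-0.042, -0.0, -0.0],"gripper":44},{"dp":[0.03, 0.464, 0.05],"angular":[-0.042, -0.0, -0.0],"gripper":44},{"dp":[0.03, 0.46, 0.081],"angular":[-0.042, -0.0, -0.0],"gripper":44},{"dp":[0.03, 0.453, 0.111],"angular":[-0.042, -0.0, -0.0],"gripper":44}
max/row mm 56.12521865764849 deg 3.7498135471366516 from [ 0.3952 -0.1125  0.2282] ang -0.6636 t 1.1
{"dp":[0.025, 0.364, -0.081],"angular":[-0.033, -0.0, -0.0],"gripper":44},{"dp":[0.025, 0.368, -0.062],"angular":[-0.033, -0.0, -0.0],"gripper":44},{"dp":[0.025, 0.371, -0.043],"angular":[-0.033, -0.0, -0.0],"gripper":44},{"dp":[0.025, 0.373, -0.023],"angular":[-0.033, -0.0, -0.0],"gripper":44},{"dp":[0.024, 0.373, -0.004],"angular":[-0.033, -0.0, -0.0],"gripper":44},{"dp":[0.024, 0.373, 0.016],"angular":[-0.033, -0.0, -0.0],"gripper":44},{"dp":[0.024, 0.372, 0.036],"angular":[-0.033, -0.0, -0.0],"gripper":44},{"dp":[0.024, 0.369, 0.055],"angular":[-0.033, -0.0, -0.0],"gripper":44},{"dp":[0.024, 0.366, 0.074],"angular":[-0.033, -0.0, -0.0],"gripper":44},{"dp":[0.024, 0.362, 0.093],"angular":[-0.033, -0.0, -0.0],"gripper":44}
max/row mm 44.900174926118794 deg 2.9998508377093214 from [ 0.3952 -0.1125  0.2282] ang -0.6636 t 1.1
```

Tracking is accurate.

>>> arm_command --series '[{"dp": [0.031, 0.456, -0.101], "angular": [-0.042, 0, 0], "gripper": 44}, {"dp": [0.031, 0.461, -0.071], "angular": [-0.042, 0, 0], "gripper": 44}, {"dp": [0.031, 0.465, -0.041], "angular": [-0.042, 0, 0], "gripper": 44}, {"dp": [0.031, 0.467, -0.01], "angular": [-0.042, 0, 0], "gripper": 44}, {"dp": [0.03, 0.466, 0.02], "angular": [-0.042, 0, 0], "gripper": 44}, {"dp": [0.03, 0.464, 0.05], "angular": [-0.042, 0, 0], "gripper": 44}, {"dp": [0.03, 0.46, 0.081], "angular": [-0.042, 0, 0], "gripper": 44}, {"dp": [0.03, 0.453, 0.111], "angular": [-0.042, 0, 0], "gripper": 44}]'

```text
clock: 2.1
position: [0.5869, 0.3086, 0.1975]
ee_rot: [0.706, 0.041, 0.706, -0.041]
contact_force: [1.3, -0.5, 0.6]
width: 0.044
```

Run:
```python
from h import *
p,r,s=tool();d=get_image("wrist");cv2.imwrite("pics/w1.png",np.clip(d["image"]*1.6,0,255).astype(np.uint8));np.savez("w1.npz",p=p,M=r.as_matrix(),**d)
print(d["mtx"].round(1).tolist(),d["mount"].round(3).tolist(),p)
plan([.588,.292,.03],-.14,7,44)
```

```text
[[325.2, 0.0, 278.8], [0.0, 325.2, 206.0], [0.0, 0.0, 1.0]] [[-0.001, 0.32, -0.947, -0.143], [0.0, 0.947, 0.32, 0.082], [1.0, 0.0, -0.001, -0.001], [0.0, 0.0, 0.0, 1.0]] [0.58688151 0.30862261 0.19745371]
{"dp":[0.197, -0.031, 0.001],"angular":[0.003, 0.0, -0.001],"gripper":44},{"dp":[0.197, -0.03, 0.001],"angular":[0.003, 0.0, -0.001],"gripper":44},{"dp":[0.197, -0.03, 0.001],"angular":[0.003, 0.0, -0.001],"gripper":44},{"dp":[0.197, -0.03, 0.001],"angular":[0.003, 0.0, -0.001],"gripper":44},{"dp":[0.197, -0.03, 0.002],"angular":[0.003, 0.0, -0.001],"gripper":44},{"dp":[0.197, -0.029, 0.002],"angular":[0.003, 0.0, -0.001],"gripper":44},{"dp":[0.197, -0.029, 0.002],"angular":[0.003, 0.0, -0.001],"gripper":44}
max/row mm 23.94675750620755 deg 0.24910495600567326 from [0.5897 0.3162 0.1959] ang -0.1109 t 2.15
```

View pics/w1.png

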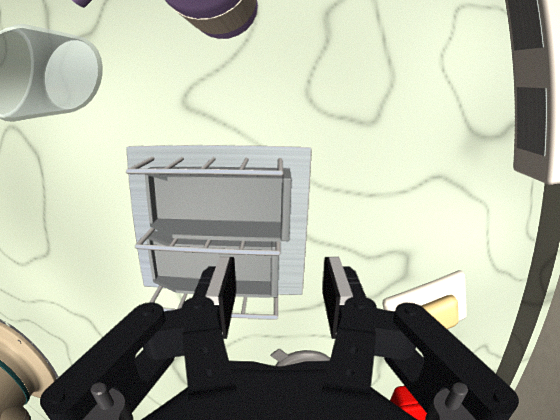

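The wrist view shows the rack at about (220,220). The deep tray's thick end is at about (287,205), in line with the gap between the fingers at column 280. I refine it with the wrist depth.

```bash
cat >> h.py <<'E'
def wcloud(d,p,M):
    dep=d["depth"];h,w=dep.shape;K=d["mtx"]
    u,v=np.meshgrid(np.arange(w),np.arange(h))
    x=(u-K[0,2])/K[0,0];y=(v-K[1,2])/K[1,1];th=np.hypot(x,y)+1e-9;k=np.tan(np.minimum(th,1.5))/th*dep
    P=np.stack([x*k,-y*k,-dep,np.ones_like(dep)],-1)@np.asarray(d["mount"]).T
    W=P[...,:3]@np.asarray(M).T+p;W[dep==0]=0
    return W
E
python3 - <<'E'
from h import *
d=dict(np.load("w1.npz"));W=wcloud(d,d["p"],d["M"]);a=-.14
rx=np.array([np.cos(a),np.sin(a)]);ry=np.array([-rx[1],rx[0]]);c=np.array([.5085,.2647])
r=(W[...,:2]-c)@np.c_[rx,ry];Z=W[...,2]
print("end px",W[205,285:292],"counter",W[120,250])
e=(abs(Z-.058)<.005)&(r[...,0]>.05)&(r[...,0]<.1)&(r[...,1]>.0)&(r[...,1]<.08)
print(e.sum(),np.quantile(r[e],[.02,.5,.98],axis=0).round(4),np.median(Z[e]))
q=np.polyfit(r[e][:,1],r[e][:,0],1);print("end slope",q)
x=np.mean(np.quantile(r[e][:,0],[.04,.96]));y=np.mean(np.quantile(r[e][:,1],[.02,.98]));t=c+x*rx+y*ry;print("world",t)
plan([*t,.022],-.14,8,44)
E
```

```text
end px [[0.59076802 0.29524976 0.0576146 ]
 [0.59169174 0.29542765 0.05846086]
 [0.59258786 0.29493239 0.05729806]
 [0.59350649 0.29507079 0.05802524]
 [0.59441855 0.29506236 0.05831401]
 [0.59525547 0.27755629 0.00660158]
 [0.59633479 0.27699431 0.00530355]] counter [0.56399031 0.37281022 0.00074991]
884 [[0.0515 0.0041]
 [0.0752 0.0386]
 [0.0814 0.0671]] 0.05808050142525199
end slope [0.00010875 0.07203132]
world [0.57973986 0.29060787]
{"dp":[0.181, -0.029, -0.008],"angular":[0.002, 0.0, -0.001],"gripper":44},{"dp":[0.181, -0.029, -0.007],"angular":[0.002, 0.0, -0.001],"gripper":44},{"dp":[0.181, -0.029, -0.007],"angular":[0.002, 0.0, -0.001],"gripper":44},{"dp":[0.181, -0.029, -0.007],"angular":[0.002, 0.0, -0.001],"gripper":44},{"dp":[0.181, -0.028, -0.007],"angular":[0.002, 0.0, -0.001],"gripper":44},{"dp":[0.181, -0.028, -0.007],"angular":[0.002, 0.0, -0.001],"gripper":44},{"dp":[0.181, -0.028, -0.007],"angular":[0.002, 0.0, -0.001],"gripper":44},{"dp":[0.181, -0.028, -0.007],"angular":[0.002, 0.0, -0.001],"gripper":44}
max/row mm 22.00209160296362 deg 0.2179668365049641 from [0.5897 0.3162 0.1959] ang -0.1109 t 2.15
```

>>> arm_command --series '[{"dp": [0.15, -0.068, 0.005], "angular": [0.006, 0, 0], "gripper": 44}, {"dp": [0.2, -0.068, 0.005], "angular": [0.006, 0, 0], "gripper": 44}, {"dp": [0.2, -0.068, 0.005], "angular": [0.006, 0, 0], "gripper": 44}, {"dp": [0.2, 0, 0], "angular": [0, 0, 0], "gripper": 44}, {"dp": [0.2, 0, 0], "angular": [0, 0, 0], "gripper": 44}, {"dp": [0.1, 0, 0], "angular": [0, 0, 0], "gripper": 44}, {"dp": [0, 0, 0], "angular": [0, 0, 0], "gripper": 44}, {"dp": [0, 0, 0], "angular": [0, 0, 0], "gripper": 44}]'

```text
clock: 3.15
position: [0.5875, 0.2938, 0.0624]
ee_rot: [0.704, 0.051, 0.706, -0.046]
contact_force: [-0.1, 0.0, 1.0]
width: 0.044
```

Run:
```python
from h import *
plan([.5888,.2917,.022],-.14,4,44)
```

```text
{"dp":[0.084, -0.005, 0.003],"angular":[0.0, -0.001, -0.001],"gripper":44},{"dp":[0.084, -0.004, 0.003],"angular":[0.0, -0.001, -0.001],"gripper":44},{"dp":[0.084, -0.004, 0.003],"angular":[0.0, -0.001, -0.001],"gripper":44},{"dp":[0.084, -0.004, 0.003],"angular":[0.0, -0.001, -0.001],"gripper":44}
max/row mm 10.112177806866677 deg 0.11267697690378764 from [0.5875 0.2938 0.0624] ang -0.1369 t 3.15
```

>>> arm_command --series '[{"dp": [0.084, -0.005, 0.003], "angular": [0, 0, 0], "gripper": 44}, {"dp": [0.084, -0.005, 0.003], "angular": [0, 0, 0], "gripper": 44}, {"dp": [0.084, -0.004, 0.003], "angular": [0, 0, 0], "gripper": 44}, {"dp": [0.08, -0.004, 0.003], "angular": [0, 0, 0], "gripper": 44}, {"dp": [0, 0, 0], "angular": [0, 0, 0], "gripper": 2}, {"dp": [0, 0, 0], "angular": [0, 0, 0], "gripper": 2}, {"dp": [0, 0, 0], "angular": [0, 0, 0], "gripper": 2}, {"dp": [0, 0, 0], "angular": [0, 0, 0], "gripper": 2}]' --grip_force 70

```text
clock: 4.15
position: [0.5901, 0.2921, 0.0215]
ee_rot: [0.706, 0.051, 0.705, -0.045]
contact_force: [-0.3, -0.4, -1.2]
width: 0.0072
```

>>> arm_command --series '[{"dp": [-0.08, 0, 0], "angular": [0, 0, 0], "gripper": 2}, {"dp": [-0.2, 0, 0], "angular": [0, 0, 0], "gripper": 2}, {"dp": [-0.3, 0, 0], "angular": [0, 0, 0], "gripper": 2}, {"dp": [-0.4, 0, 0], "angular": [0, 0, 0], "gripper": 2}, {"dp": [-0.4, 0, 0], "angular": [0, 0, 0], "gripper": 2}, {"dp": [-0.4, 0, 0], "angular": [0, 0, 0], "gripper": 2}, {"dp": [-0.3, 0, 0], "angular": [0, 0, 0], "gripper": 2}, {"dp": [-0.15, 0, 0], "angular": [0, 0, 0], "gripper": 2}]'

```text
clock: 5.15
position: [0.5883, 0.2895, 0.3011]
ee_rot: [0.706, 0.051, 0.705, -0.045]
contact_force: [0.0, 0.4, -0.9]
width: 0.0071
```

Run:
```python
from h import *
p,r,s=tool();d=get_image("wrist");cv2.imwrite("pics/w2.png",np.clip(d["image"]*1.6,0,255).astype(np.uint8));np.savez("w2.npz",p=p,M=r.as_matrix(),**d)
d=get_image("scene");np.savez("s2.npz",**d)
print(s["contact_force"],s["width"])
plan([.570,-.311,.29],-1.386,16,2)
```

```text
[ 0.01849856  0.40734127 -0.85024341] 0.007118634341518337
{"dp":[0.003, -0.311, 0.033],"angular":[0.05, -0.0, -0.0],"gripper":2},{"dp":[0.003, -0.308, 0.057],"angular":[0.05, -0.0, -0.0],"gripper":2},{"dp":[0.004, -0.302, 0.081],"angular":[0.05, -0.0, -0.0],"gripper":2},{"dp":[0.004, -0.295, 0.104],"angular":[0.05, -0.0, -0.0],"gripper":2},{"dp":[0.004, -0.286, 0.127],"angular":[0.05, -0.0, -0.0],"gripper":2},{"dp":[0.004, -0.275, 0.149],"angular":[0.05, -0.0, -0.0],"gripper":2},{"dp":[0.004, -0.263, 0.17],"angular":[0.05, -0.0, -0.0],"gripper":2},{"dp":[0.005, -0.249, 0.19],"angular":[0.05, -0.0, -0.0],"gripper":2},{"dp":[0.005, -0.233, 0.209],"angular":[0.05, -0.0, -0.0],"gripper":2},{"dp":[0.005, -0.216, 0.226],"angular":[0.05, -0.0, -0.0],"gripper":2},{"dp":[0.005, -0.198, 0.242],"angular":[0.05, -0.0, -0.0],"gripper":2},{"dp":[0.005, -0.178, 0.257],"angular":[0.05, -0.0, -0.0],"gripper":2},{"dp":[0.005, -0.158, 0.27],"angular":[0.05, -0.0, -0.0],"gripper":2},{"dp":[0.006, -0.136, 0.282],"angular":[0.05, -0.0, -0.0],"gripper":2},{"dp":[0.006, -0.114, 0.292],"angular":[0.05, -0.0, -0.0],"gripper":2},{"dp":[0.006, -0.091, 0.3],"angular":[0.05, -0.0, -0.0],"gripper":2}
max/row mm 37.5679649809575 deg 4.474530755874563 from [0.5888 0.2897 0.3014] ang -0.1365 t 5.25
```

View pics/w2.png

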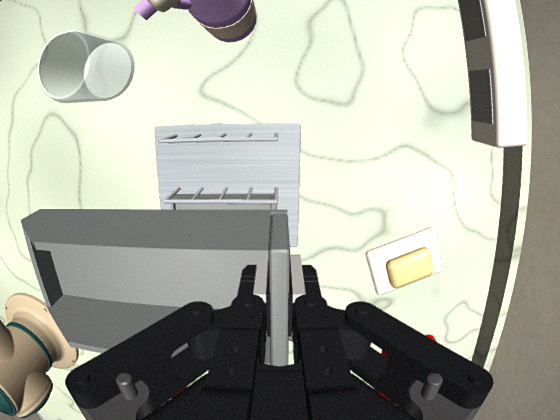

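The deep tray hangs squarely from the jaws by its thick end, which is at about (280,270). I measure its pose in the tool frame (sag, sideways offset, yaw).

```bash
cat >> h.py <<'E'
def held(d,tall):
    """tray held by its thick end, seen by the wrist camera, in tool axes (mm)"""
    T=wcloud(d,np.zeros(3),np.eye(3))*1e3
    ok=(d["depth"]>0)&(T[...,2]>-160)&(T[...,2]<12)&(abs(T[...,1])<60)&(T[...,0]<70)&(T[...,0]>-60)
    f=ok&(T[...,2]>-110)&(T[...,2]<-25)&(abs(T[...,1])<22)
    F=T[f];m=F[:,0]>np.median(F[:,0])-6;F=F[m&(F[:,0]<np.median(F[:,0])+6)]
    A=np.c_[F[:,1:],np.ones(len(F))];c=np.linalg.lstsq(A,F[:,0],rcond=None)[0]
    print("floor x=%.2f at tcp; slope per y %.4f, per z %.4f (n %d)"%(c[2],c[0],c[1],len(F)))
    h=c[2]+c[0]*T[...,1]+c[1]*T[...,2]-T[...,0]   # height over tray floor top
    for lo,hi in((-60,-10),(10,60)):
        rm=ok&(abs(h-(tall-10))<2.5)&(T[...,1]>lo)&(T[...,1]<hi)&(T[...,2]<-15)&(T[...,2]>-105)
        Q=T[rm]
        if len(Q)>20:
            k=np.polyfit(Q[:,2],Q[:,1],1);print("rim y %.1f..%.1f, line y=%.2f%+.4f z, n %d"%(*np.quantile(Q[:,1],[.03,.97]),k[1],k[0],len(Q)))
    e=ok&(abs(h-(tall-10))<3)&(T[...,2]>-12)&(abs(T[...,1])<40)
    Q=T[e]
    if len(Q)>20:print("end z",np.quantile(Q[:,2],[.03,.5,.97]).round(1),"y",np.quantile(Q[:,1],[.03,.97]).round(1),len(Q))
E
python3 - <<'E'
from h import *
held(dict(np.load("w2.npz")),52)
E
```

```text
floor x=5.00 at tcp; slope per y 0.0066, per z -0.0015 (n 5176)
rim y -33.2..-28.2, line y=-26.50+0.0373 z, n 269
rim y 25.1..29.4, line y=27.53+0.0004 z, n 2252
end z [-9.9 -0.8  5.5] y [-28.4  29. ] 3233
```

>>> arm_command --series '[{"dp": [0, -0.311, 0.033], "angular": [0.05, 0, 0], "gripper": 2}, {"dp": [0, -0.308, 0.057], "angular": [0.05, 0, 0], "gripper": 2}, {"dp": [0, -0.302, 0.081], "angular": [0.05, 0, 0], "gripper": 2}, {"dp": [0, -0.295, 0.104], "angular": [0.05, 0, 0], "gripper": 2}, {"dp": [0, -0.286, 0.127], "angular": [0.05, 0, 0], "gripper": 2}, {"dp": [0, -0.275, 0.149], "angular": [0.05, 0, 0], "gripper": 2}, {"dp": [0, -0.263, 0.17], "angular": [0.05, 0, 0], "gripper": 2}, {"dp": [0, -0.249, 0.19], "angular": [0.05, 0, 0], "gripper": 2}]'

```text
clock: 6.25
position: [0.571, -0.0167, 0.2893]
ee_rot: [0.649, 0.27, 0.659, -0.267]
contact_force: [0.8, -1.4, -1.3]
width: 0.007
```

No sag: the floor slope is under 0.7% and the tray centre is at tool y = -1.7 mm, with the soles 15 mm below the TCP. Next is a waypoint beside the caddy, to see the base tray with the wrist camera past the held tray.

Run:
```python
from h import *
plan([.46,-.29,.29],-1.386,8,2)
```

```text
{"dp":[-0.002, -0.284, 0.118],"angular":[0.048, -0.001, 0.0],"gripper":2},{"dp":[-0.002, -0.274, 0.139],"angular":[0.048, -0.001, 0.0],"gripper":2},{"dp":[-0.002, -0.263, 0.159],"angular":[0.048, -0.001, 0.0],"gripper":2},{"dp":[-0.002, -0.25, 0.179],"angular":[0.048, -0.001, 0.0],"gripper":2},{"dp":[-0.002, -0.236, 0.197],"angular":[0.048, -0.001, 0.0],"gripper":2},{"dp":[-0.001, -0.22, 0.215],"angular":[0.048, -0.001, 0.0],"gripper":2},{"dp":[-0.001, -0.203, 0.231],"angular":[0.048, -0.001, 0.0],"gripper":2},{"dp":[-0.001, -0.185, 0.245],"angular":[0.048, -0.001, 0.0],"gripper":2}
max/row mm 36.874987834189845 deg 4.34302492438866 from [ 0.571  -0.0167  0.2893] ang -0.7798 t 6.25
```

>>> arm_command --series '[{"dp": [-0.002, -0.284, 0.118], "angular": [0.048, 0, 0], "gripper": 2}, {"dp": [-0.002, -0.274, 0.139], "angular": [0.048, 0, 0], "gripper": 2}, {"dp": [-0.002, -0.263, 0.159], "angular": [0.048, 0, 0], "gripper": 2}, {"dp": [-0.002, -0.25, 0.179], "angular": [0.048, 0, 0], "gripper": 2}, {"dp": [-0.002, -0.236, 0.197], "angular": [0.048, 0, 0], "gripper": 2}, {"dp": [-0.001, -0.22, 0.215], "angular": [0.048, 0, 0], "gripper": 2}, {"dp": [-0.001, -0.203, 0.231], "angular": [0.048, 0, 0], "gripper": 2}, {"dp": [0, -0.16, 0.2], "angular": [0.048, 0, 0], "gripper": 2}]'

```text
clock: 7.25
position: [0.45, -0.29, 0.28]
ee_rot: [0.53, 0.455, 0.55, -0.458]
contact_force: [0.8, 0.2, -1.1]
width: 0.0077
```

>>> arm_command --series '[{"dp": [0, 0, 0], "angular": [0, 0, 0], "gripper": 2}, {"dp": [0, 0, 0], "angular": [0, 0, 0], "gripper": 2}, {"dp": [0, 0, 0], "angular": [0, 0, 0], "gripper": 2}, {"dp": [0, 0, 0], "angular": [0, 0, 0], "gripper": 2}, {"dp": [0, 0, 0], "angular": [0, 0, 0], "gripper": 2}, {"dp": [0, 0, 0], "angular": [0, 0, 0], "gripper": 2}, {"dp": [0, 0, 0], "angular": [0, 0, 0], "gripper": 2}, {"dp": [0, 0, 0], "angular": [0, 0, 0], "gripper": 2}]'

```text
clock: 8.25
position: [0.4494, -0.2875, 0.2778]
ee_rot: [0.528, 0.455, 0.552, -0.457]
contact_force: [-0.5, -0.4, -0.9]
width: 0.0073
```

Run:
```python
from h import *
p,r,s=tool();d=get_image("wrist");cv2.imwrite("pics/w3.png",np.clip(d["image"]*1.6,0,255).astype(np.uint8));np.savez("w3.npz",p=p,M=r.as_matrix(),**d)
print(p,s["qd"]); held(d,52)
W=wcloud(d,p,r.as_matrix())
c=np.array([.5553,-.2558]);a=1.756;ex=np.array([np.cos(a),np.sin(a)]);ey=np.array([-ex[1],ex[0]])
q=(W[...,:2]-c)@np.c_[ex,ey]*1e3;Z=W[...,2]*1e3
m=(abs(Z-60)<5)&(abs(q[...,0])<100)&(abs(q[...,1])<45)
for s in(-1,1):
    w=m&(q[...,0]<45)&(q[...,0]>-45)&((q[...,1]+4.5)*s>20);Q=q[w];print("wall",s,len(Q),np.polyfit(Q[:,0],Q[:,1],1).round(4),np.quantile(Q[:,1],[.03,.97]).round(1),np.median(Z[w]).round(1))
e=m&(q[...,0]>51)&(abs(q[...,1]+4.5)<26);Q=q[e];print("end",len(Q),np.quantile(Q[:,0],[.03,.5,.97]).round(1),np.median(Z[e]))
h=(abs(Z-192)<8)&(abs(q[...,0])<140)&(abs(q[...,1])<60);
for s in(-1,1):
    Q=q[h&(q[...,0]*s>80)];print("hoop",len(Q),np.median(Q,0) if len(Q) else "")
```

```text
[ 0.4494384  -0.28748412  0.27782638] [ 0.00160991  0.0008211  -0.00162846 -0.0002931  -0.00200958 -0.00195685]
floor x=5.06 at tcp; slope per y 0.0042, per z -0.0002 (n 5188)
rim y -32.9..-28.1, line y=-26.47+0.0375 z, n 279
rim y 25.3..29.5, line y=27.67+0.0010 z, n 2239
end z [-9.5 -0.1  6.5] y [-28.   29.1] 3260
wall -1 335 [  0.0346 -34.5813] [-37.9 -32. ] 60.4
wall 1 286 [ 0.0347 23.0236] [20.1 26. ] 60.4
end 203 [51.1 53.3 56.1] 60.35890188189894
hoop 1495 [-118.39926034   -0.96228462]
hoop 1351 [110.66945119  -1.44324058]
```

View pics/w3.png

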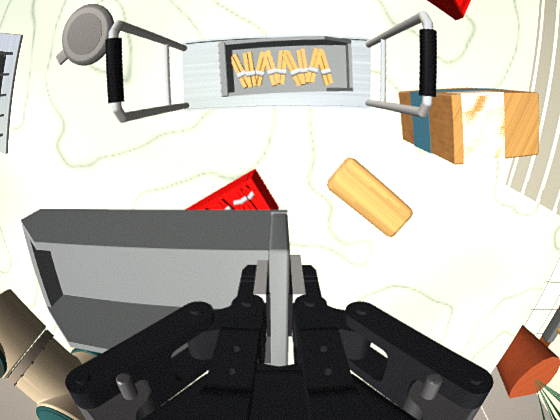

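The wrist view shows the base tray in the caddy at (285,70), with its thick end on the left at column 225. The held tray has not shifted. I compare this with the same fit in the top view.

```bash
python3 - <<'E'
from h import *
np.set_printoptions(suppress=True)
d0=dict(np.load("top1.npz"));w=dict(np.load("w3.npz"))
c=np.array([.5553,-.2558]);a=1.756;ex=np.array([np.cos(a),np.sin(a)]);ey=np.array([-ex[1],ex[0]])
for n,W,t in(("top",cloud(d0),7),("wrist",wcloud(w,w["p"],w["M"]),5)):
    q=(W[...,:2]-c)@np.c_[ex,ey]*1e3;Z=W[...,2]*1e3
    m=(abs(Z-60)<t)&(abs(q[...,0])<75)&(abs(q[...,1])<45)
    Q=q[m];k=[]
    # outer long edges + end by robust line fits: bin along x, take extreme y
    for s in(-1,1):
        B=[(x+5,np.quantile(Q[(Q[:,0]>x)&(Q[:,0]<x+10)&((Q[:,1]+4.5)*s>20)][:,1],.5)) for x in range(-45,45,10) if ((Q[:,0]>x)&(Q[:,0]<x+10)&((Q[:,1]+4.5)*s>20)).sum()>2]
        k.append(np.polyfit(*np.array(B).T,1))
    sl=(k[0][0]+k[1][0])/2;e=m&(q[...,0]-sl*0>44)&(abs(q[...,1]+4.5)<22)
    E=q[e];x=E[:,0]+sl*(E[:,1]+5);print(n,"walls",np.array(k).round(4).tolist(),"end x",np.quantile(x,[.03,.1,.5,.9,.97]).round(1),len(E))
    f=(Z>1)&(Z<14)&(abs(q[...,0])<112)&(abs(q[...,1])<60)
    print(" tilt",np.degrees(np.arccos(-w["M"][2,0])))
E
python3 -c "
from h import *
plan([.5703,-.3115,.2],-1.386,8,2)"
```

```text
top walls [[0.0346, -33.4324], [0.0346, 24.4893]] end x [51.1 51.9 55.  57.9 59. ] 49
 tilt 1.931631501541576
wrist walls [[0.0314, -34.4506], [0.0353, 23.1702]] end x [47.9 48.4 51.6 55.1 55.8] 299
 tilt 1.931631501541576
{"dp":[0.077, 0.122, 0.048],"angular":[-0.001, -0.002, 0.002],"gripper":2},{"dp":[0.078, 0.122, 0.048],"angular":[-0.001, -0.002, 0.002],"gripper":2},{"dp":[0.078, 0.121, 0.048],"angular":[-0.001, -0.002, 0.002],"gripper":2},{"dp":[0.079, 0.121, 0.048],"angular":[-0.001, -0.002, 0.002],"gripper":2},{"dp":[0.079, 0.121, 0.048],"angular":[-0.001, -0.002, 0.002],"gripper":2},{"dp":[0.08, 0.12, 0.048],"angular":[-0.001, -0.002, 0.002],"gripper":2},{"dp":[0.08, 0.12, 0.048],"angular":[-0.001, -0.002, 0.002],"gripper":2},{"dp":[0.081, 0.119, 0.048],"angular":[-0.001, -0.002, 0.002],"gripper":2}
max/row mm 18.217196451915765 deg 0.26749896794135214 from [ 0.4494 -0.2875  0.2778] ang -1.4022 t 8.3
```

Both cameras agree on the base yaw (1.79). They differ by 3 mm along the tray, so I take a value in between: thick end at (0.548,-0.202). The TCP target for the deep tray is then (0.5745,-0.311), yaw -1.351.

Run:
```python
from h import *
plan([.5745,-.311,.278],-1.351,5,2)
```

```text
{"dp":[-0.007, 0.199, 0.074],"angular":[-0.006, -0.003, 0.003],"gripper":2},{"dp":[-0.006, 0.198, 0.076],"angular":[-0.006, -0.003, 0.003],"gripper":2},{"dp":[-0.004, 0.197, 0.078],"angular":[-0.006, -0.003, 0.003],"gripper":2},{"dp":[-0.003, 0.197, 0.08],"angular":[-0.006, -0.003, 0.003],"gripper":2},{"dp":[-0.002, 0.196, 0.082],"angular":[-0.006, -0.003, 0.003],"gripper":2}
max/row mm 25.450758654559486 deg 0.7005043941995297 from [ 0.4494 -0.2875  0.2778] ang -1.4022 t 8.3
```

>>> arm_command --series '[{"dp": [-0.007, 0.199, 0.074], "angular": [-0.006, -0.003, 0.003], "gripper": 2}, {"dp": [-0.006, 0.198, 0.076], "angular": [-0.006, -0.003, 0.003], "gripper": 2}, {"dp": [-0.004, 0.197, 0.078], "angular": [-0.006, -0.003, 0.003], "gripper": 2}, {"dp": [-0.003, 0.197, 0.08], "angular": [-0.006, -0.003, 0.003], "gripper": 2}, {"dp": [-0.002, 0.18, 0.082], "angular": [-0.006, -0.003, 0.003], "gripper": 2}, {"dp": [0, 0, 0], "angular": [0, 0, 0], "gripper": 2}, {"dp": [0, 0, 0], "angular": [0, 0, 0], "gripper": 2}, {"dp": [0, 0, 0], "angular": [0, 0, 0], "gripper": 2}]'

```text
clock: 9.3
position: [0.5741, -0.3127, 0.2776]
ee_rot: [0.55, 0.443, 0.552, -0.444]
contact_force: [-0.6, -0.7, -0.9]
width: 0.0072
```

Run:
```python
from h import *
plan([.5745,-.311,.1],-1.351,6,2)
```

```text
{"dp":[0.247, 0.002, -0.002],"angular":[-0.0, -0.0, 0.0],"gripper":2},{"dp":[0.247, 0.002, -0.002],"angular":[-0.0, -0.0, 0.0],"gripper":2},{"dp":[0.247, 0.002, -0.002],"angular":[-0.0, -0.0, 0.0],"gripper":2},{"dp":[0.247, 0.001, -0.002],"angular":[-0.0, -0.0, 0.0],"gripper":2},{"dp":[0.247, 0.001, -0.002],"angular":[-0.0, -0.0, 0.0],"gripper":2},{"dp":[0.247, 0.001, -0.002],"angular":[-0.0, -0.0, 0.0],"gripper":2}
max/row mm 29.60080182005699 deg 0.048122727283822775 from [ 0.5741 -0.3127  0.2776] ang -1.3554 t 9.3
```

>>> arm_command --series '[{"dp": [0.247, 0.002, -0.002], "angular": [0, 0, 0], "gripper": 2}, {"dp": [0.247, 0.002, -0.002], "angular": [0, 0, 0], "gripper": 2}, {"dp": [0.247, 0.002, -0.002], "angular": [0, 0, 0], "gripper": 2}, {"dp": [0.247, 0.001, -0.002], "angular": [0, 0, 0], "gripper": 2}, {"dp": [0.24, 0.001, -0.002], "angular": [0, 0, 0], "gripper": 2}, {"dp": [0.2, 0, 0], "angular": [0, 0, 0], "gripper": 2}, {"dp": [0, 0, 0], "angular": [0, 0, 0], "gripper": 2}, {"dp": [0, 0, 0], "angular": [0, 0, 0], "gripper": 2}]'

```text
clock: 10.3
position: [0.5706, -0.3113, 0.108]
ee_rot: [0.552, 0.444, 0.549, -0.445]
contact_force: [0.4, -1.0, -0.9]
width: 0.0068
```

Run:
```python
from h import *
d=get_image("scene");cv2.imwrite("pics/s3.png",cv2.resize(np.clip(d["image"][190:300,160:290]*1.6,0,255).astype(np.uint8),None,fx=5,fy=5,interpolation=cv2.INTER_CUBIC))
plan([.5745,-.311,.078],-1.351,3,2)
```

```text
{"dp":[0.084, 0.011, 0.001],"angular":[-0.002, 0.001, -0.0],"gripper":2},{"dp":[0.084, 0.011, 0.001],"angular":[-0.002, 0.001, -0.0],"gripper":2},{"dp":[0.084, 0.011, 0.001],"angular":[-0.002, 0.001, -0.0],"gripper":2}
max/row mm 10.107673414264106 deg 0.16032028875953938 from [ 0.5706 -0.3113  0.1081] ang -1.3584 t 10.35
```

View pics/s3.png

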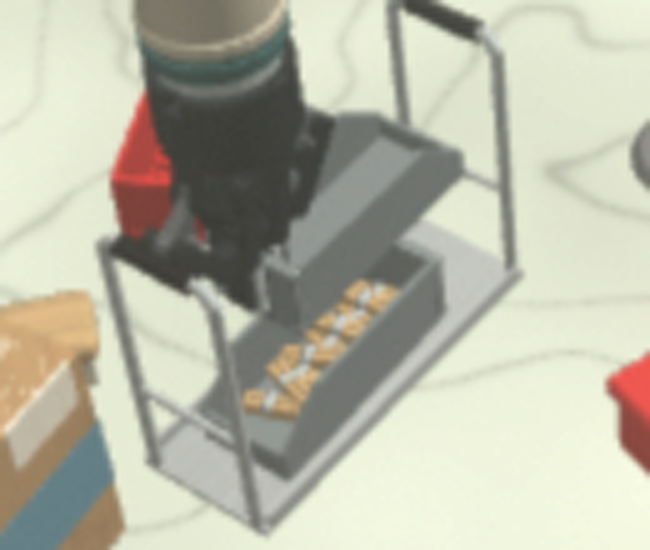

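The scene crop shows the deep tray above the base tray, turned end for end, clear of both hoops and in line. I lower it.

>>> arm_command --series '[{"dp": [0.06, 0.014, 0.001], "angular": [-0.002, 0, 0], "gripper": 2}, {"dp": [0.06, 0.012, 0.001], "angular": [-0.002, 0, 0], "gripper": 2}, {"dp": [0.06, 0.01, 0.001], "angular": [-0.002, 0, 0], "gripper": 2}, {"dp": [0.06, 0, 0], "angular": [0, 0, 0], "gripper": 2}, {"dp": [0, 0, 0], "angular": [0, 0, 0], "gripper": 2}, {"dp": [0, 0, 0], "angular": [0, 0, 0], "gripper": 2}, {"dp": [0, 0, 0], "angular": [0, 0, 0], "gripper": 2}, {"dp": [0, 0, 0], "angular": [0, 0, 0], "gripper": 2}]'

```text
clock: 11.35
position: [0.5768, -0.3066, 0.0968]
ee_rot: [0.557, 0.444, 0.547, -0.44]
contact_force: [0.1, 2.1, -0.3]
width: 0.007
```

Run:
```python
from h import *
plan([.5745,-.311,.069],-1.351,2,2)
```

```text
{"dp":[0.116, -0.015, 0.015],"angular":[0.0, 0.002, -0.004],"gripper":2},{"dp":[0.116, -0.014, 0.015],"angular":[0.0, 0.002, -0.004],"gripper":2}
max/row mm 14.103086648062485 deg 0.41893078085276875 from [ 0.5768 -0.3066  0.0968] ang -1.3505 t 11.35
```

Run:
```python
from h import *
p,r,s=tool();print({k:np.round(v,3).tolist() for k,v in s.items()});print(r.as_matrix().round(3).tolist())
d=get_image("wrist");held(d,52);print(tool()[0])
```

```text
{'clock': 11.35, 'qpos': [-0.597, 0.478, 1.535, 0.005, 1.115, 0.751], 'qd': [-0.0, 0.002, -0.002, 0.002, 0.003, 0.0], 'effort': [-1.403, -50.832, -22.895, -0.395, -0.48, -0.009], 'position': [0.577, -0.307, 0.097], 'ee_rot': [0.557, 0.444, 0.547, -0.44], 'contact_force': [0.07, 2.051, -0.328], 'moment': [0.089, 0.044, -0.061], 'width': 0.007}
[[0.014, 0.976, 0.219], [-0.004, 0.219, -0.976], [-1.0, 0.013, 0.007]]
floor x=5.12 at tcp; slope per y 0.0060, per z -0.0001 (n 5176)
rim y -32.7..-28.1, line y=-27.07+0.0295 z, n 272
rim y 25.2..29.5, line y=27.61+0.0002 z, n 2243
end z [-9.6 -0.1  6.1] y [-28.   29.1] 3220
[ 0.57674368 -0.30659631  0.09674011]
```

There is almost no force, but only 11 mm of 29 mm was covered and the tool shifted +y. The closed gripper's linkage (about ±55 mm) fouls the hoop, so a pinched tray cannot be lowered in here. The fix is to lift out, set the tray on the free counter between rack and arm, and regrasp it across the long walls.

>>> arm_command --series '[{"dp": [-0.05, 0, -0.01], "angular": [0, 0, 0], "gripper": 2}, {"dp": [-0.15, 0, -0.01], "angular": [0, 0, 0], "gripper": 2}, {"dp": [-0.3, 0, 0], "angular": [0, 0, 0], "gripper": 2}, {"dp": [-0.4, 0, 0], "angular": [0, 0, 0], "gripper": 2}, {"dp": [-0.4, 0, 0], "angular": [0, 0, 0], "gripper": 2}, {"dp": [-0.3, 0, 0], "angular": [0, 0, 0], "gripper": 2}, {"dp": [-0.1, 0, 0], "angular": [0, 0, 0], "gripper": 2}, {"dp": [0, 0, 0], "angular": [0, 0, 0], "gripper": 2}]'

```text
clock: 12.4
position: [0.5736, -0.3061, 0.3147]
ee_rot: [0.561, 0.443, 0.543, -0.442]
contact_force: [-0.3, -0.0, -1.1]
width: 0.0067
```

Run:
```python
from h import *
plan([.367,-.099,.29],-1.351,8,2)
```

```text
{"dp":[0.018, -0.164, -0.258],"angular":[-0.0, 0.001, -0.001],"gripper":2},{"dp":[0.019, -0.163, -0.258],"angular":[-0.0, 0.001, -0.001],"gripper":2},{"dp":[0.02, -0.163, -0.258],"angular":[-0.0, 0.001, -0.001],"gripper":2},{"dp":[0.021, -0.163, -0.258],"angular":[-0.0, 0.001, -0.001],"gripper":2},{"dp":[0.022, -0.163, -0.258],"angular":[-0.0, 0.001, -0.001],"gripper":2},{"dp":[0.023, -0.163, -0.258],"angular":[-0.0, 0.001, -0.001],"gripper":2},{"dp":[0.024, -0.163, -0.258],"angular":[-0.0, 0.001, -0.001],"gripper":2},{"dp":[0.025, -0.163, -0.258],"angular":[-0.0, 0.001, -0.001],"gripper":2}
max/row mm 36.695711399786894 deg 0.1842178559434035 from [ 0.5736 -0.3061  0.3147] ang -1.3518 t 12.4
```

>>> arm_command --series '[{"dp": [0, -0.164, -0.258], "angular": [0, 0.001, -0.001], "gripper": 2}, {"dp": [0, -0.163, -0.258], "angular": [0, 0.001, -0.001], "gripper": 2}, {"dp": [0, -0.163, -0.258], "angular": [0, 0.001, -0.001], "gripper": 2}, {"dp": [0.02, -0.163, -0.258], "angular": [0, 0.001, -0.001], "gripper": 2}, {"dp": [0.1, -0.163, -0.258], "angular": [0, 0.001, -0.001], "gripper": 2}, {"dp": [0.2, -0.163, -0.258], "angular": [0, 0.001, -0.001], "gripper": 2}, {"dp": [0.2, -0.163, -0.258], "angular": [0, 0.001, -0.001], "gripper": 2}, {"dp": [0.2, -0.14, -0.23], "angular": [0, 0.001, -0.001], "gripper": 2}]'

```text
clock: 13.4
position: [0.3591, -0.0938, 0.2091]
ee_rot: [0.546, 0.442, 0.556, -0.444]
contact_force: [0.1, -0.1, -1.3]
width: 0.0071
```

Run:
```python
from h import *
plan([.367,-.099,.03],-1.351,8,2)
```

```text
{"dp":[0.186, 0.009, 0.009],"angular":[-0.0, -0.001, 0.001],"gripper":2},{"dp":[0.186, 0.009, 0.008],"angular":[-0.0, -0.001, 0.001],"gripper":2},{"dp":[0.186, 0.009, 0.008],"angular":[-0.0, -0.001, 0.001],"gripper":2},{"dp":[0.186, 0.008, 0.008],"angular":[-0.0, -0.001, 0.001],"gripper":2},{"dp":[0.186, 0.008, 0.008],"angular":[-0.0, -0.001, 0.001],"gripper":2},{"dp":[0.186, 0.008, 0.008],"angular":[-0.0, -0.001, 0.001],"gripper":2},{"dp":[0.186, 0.007, 0.007],"angular":[-0.0, -0.001, 0.001],"gripper":2},{"dp":[0.187, 0.007, 0.007],"angular":[-0.0, -0.001, 0.001],"gripper":2}
max/row mm 22.413252371828055 deg 0.10903163665312302 from [ 0.3591 -0.0938  0.2091] ang -1.3543 t 13.4
```

>>> arm_command --series '[{"dp": [0.25, 0.009, 0.009], "angular": [0, -0.001, 0.001], "gripper": 2}, {"dp": [0.25, 0.009, 0.008], "angular": [0, -0.001, 0.001], "gripper": 2}, {"dp": [0.25, 0.009, 0.008], "angular": [0, -0.001, 0.001], "gripper": 2}, {"dp": [0.25, 0.009, 0.008], "angular": [0, -0.001, 0.001], "gripper": 2}, {"dp": [0.25, 0.008, 0.008], "angular": [0, -0.001, 0.001], "gripper": 2}, {"dp": [0.2, 0.008, 0.008], "angular": [0, -0.001, 0.001], "gripper": 2}, {"dp": [0.03, 0, 0], "angular": [0, 0, 0], "gripper": 2}, {"dp": [0, 0, 0], "angular": [0, 0, 0], "gripper": 2}]'

```text
clock: 14.4
position: [0.3495, -0.0898, 0.0171]
ee_rot: [0.543, 0.439, 0.56, -0.445]
contact_force: [-0.3, 0.5, -1.7]
width: 0.007
```

Run:
```python
from h import *
plan([.367,-.099,.0155],-1.351,2,2)
```

```text
{"dp":[0.005, 0.063, 0.053],"angular":[-0.0, -0.004, 0.007],"gripper":2},{"dp":[0.006, 0.063, 0.053],"angular":[-0.0, -0.004, 0.007],"gripper":2}
max/row mm 9.896967086899465 deg 0.7230707097657878 from [ 0.3495 -0.0898  0.0171] ang -1.3521 t 14.4
```

>>> arm_command --series '[{"dp": [0.01, 0, 0], "angular": [0, -0.008, 0.014], "gripper": 2}, {"dp": [0, 0, 0], "angular": [0, 0, 0], "gripper": 2}, {"dp": [0, 0, 0], "angular": [0, 0, 0], "gripper": 36}, {"dp": [0, 0, 0], "angular": [0, 0, 0], "gripper": 36}, {"dp": [0, 0, 0], "angular": [0, 0, 0], "gripper": 36}, {"dp": [-0.2, 0, 0], "angular": [0, 0, 0], "gripper": 36}, {"dp": [-0.5, 0, 0], "angular": [0, 0, 0], "gripper": 36}, {"dp": [-0.5, 0, 0], "angular": [0, 0, 0], "gripper": 85}]'

```text
clock: 15.4
position: [0.3476, -0.0891, 0.1624]
ee_rot: [0.55, 0.443, 0.553, -0.442]
contact_force: [1.0, -0.2, 0.4]
width: 0.053
```

```bash
cat >> h.py <<'E'
def deepfit(W,zr,box,flo=16.):
    """free tray: rim points at height zr (mm) within box -> min area rect"""
    Z=W[...,2]*1e3;m=(abs(Z-zr)<4)&(W[...,0]>box[0])&(W[...,0]<box[1])&(W[...,1]>box[2])&(W[...,1]<box[3])
    Q=(W[m][:,:2]*1e3).astype(np.float32);return Q
E
python3 - <<'E'
from h import *
p,r,s=tool();d=get_image("wrist");print(p,s["width"]);W=wcloud(d,p,r.as_matrix());np.savez("w4.npz",p=p,M=r.as_matrix(),**d)
Q=deepfit(W,52,(.27,.46,-.15,.1));(c,sz,a)=cv2.minAreaRect(Q);print("rim pts",len(Q),c,sz,a,cv2.boxPoints((c,sz,a)).round(1).tolist())
plan([.34,-.03,.16],.22,8,85)
E
```

```text
[ 0.34759614 -0.08906466  0.16241486] 0.05301693067317824
rim pts 2246 (336.3510437011719, -35.95270538330078) (63.104835510253906, 120.77751922607422) 12.405326843261719 [[292.6000061035156, 16.200000762939453], [318.5, -101.69999694824219], [380.1000061035156, -88.19999694824219], [354.20001220703125, 29.799999237060547]]
{"dp":[0.009, 0.001, -0.065],"angular":[-0.125, 0.001, -0.0],"gripper":85},{"dp":[0.01, 0.014, -0.063],"angular":[-0.125, 0.001, -0.0],"gripper":85},{"dp":[0.01, 0.026, -0.059],"angular":[-0.125, 0.001, -0.0],"gripper":85},{"dp":[0.01, 0.037, -0.053],"angular":[-0.125, 0.001, -0.0],"gripper":85},{"dp":[0.01, 0.047, -0.045],"angular":[-0.125, 0.001, -0.0],"gripper":85},{"dp":[0.01, 0.055, -0.035],"angular":[-0.125, 0.001, -0.0],"gripper":85},{"dp":[0.01, 0.061, -0.023],"angular":[-0.125, 0.001, -0.0],"gripper":85},{"dp":[0.01, 0.064, -0.011],"angular":[-0.125, 0.001, -0.0],"gripper":85}
max/row mm 7.869132577697011 deg 11.25770030649428 from [ 0.352  -0.0911  0.1694] ang -1.3519 t 15.45
```

>>> arm_command --series '[{"dp": [0, 0, -0.065], "angular": [-0.118, 0, 0], "gripper": 85}, {"dp": [0, 0.014, -0.063], "angular": [-0.118, 0, 0], "gripper": 85}, {"dp": [0, 0.026, -0.059], "angular": [-0.118, 0, 0], "gripper": 85}, {"dp": [0, 0.037, -0.053], "angular": [-0.118, 0, 0], "gripper": 85}, {"dp": [0, 0.047, -0.045], "angular": [-0.118, 0, 0], "gripper": 85}, {"dp": [0, 0.055, -0.035], "angular": [-0.118, 0, 0], "gripper": 85}, {"dp": [0, 0.055, -0.023], "angular": [-0.118, 0, 0], "gripper": 85}, {"dp": [0, 0.05, -0.011], "angular": [-0.118, 0, 0], "gripper": 85}]'

```text
clock: 16.45
position: [0.3425, -0.0312, 0.172]
ee_rot: [0.711, -0.057, 0.699, 0.051]
contact_force: [0.4, 0.2, 0.2]
width: 0.0851
```

Run:
```python
from h import *
plan([.3364,-.0364,.08],.217,5,85)
```

```text
{"dp":[0.153, -0.005, -0.014],"angular":[-0.008, 0.002, 0.001],"gripper":85},{"dp":[0.153, -0.006, -0.014],"angular":[-0.008, 0.002, 0.001],"gripper":85},{"dp":[0.153, -0.006, -0.013],"angular":[-0.008, 0.002, 0.001],"gripper":85},{"dp":[0.153, -0.006, -0.013],"angular":[-0.008, 0.002, 0.001],"gripper":85},{"dp":[0.153, -0.006, -0.012],"angular":[-0.008, 0.002, 0.001],"gripper":85}
max/row mm 18.466125664684043 deg 0.7753480473169441 from [ 0.3425 -0.0312  0.172 ] ang 0.1523 t 16.45
```

>>> arm_command --series '[{"dp": [0.153, -0.005, -0.014], "angular": [-0.008, 0.002, 0.001], "gripper": 85}, {"dp": [0.153, -0.006, -0.014], "angular": [-0.008, 0.002, 0.001], "gripper": 85}, {"dp": [0.153, -0.006, -0.013], "angular": [-0.008, 0.002, 0.001], "gripper": 85}, {"dp": [0.153, -0.006, -0.013], "angular": [-0.008, 0.002, 0.001], "gripper": 85}, {"dp": [0.15, -0.006, -0.012], "angular": [-0.008, 0.002, 0.001], "gripper": 85}, {"dp": [0, 0, 0], "angular": [0, 0, 0], "gripper": 85}, {"dp": [0, 0, 0], "angular": [0, 0, 0], "gripper": 85}, {"dp": [0, 0, 0], "angular": [0, 0, 0], "gripper": 85}]'

```text
clock: 17.45
position: [0.3377, -0.0364, 0.0794]
ee_rot: [0.705, -0.079, 0.701, 0.076]
contact_force: [0.2, 0.2, 0.4]
width: 0.0851
```

Run:
```python
from h import *
plan([.3364,-.0364,.016],.217,5,85)
p,r,s=tool();d=get_image("wrist");W=wcloud(d,p,r.as_matrix());np.savez("w5.npz",p=p,M=r.as_matrix(),**d)
Q=deepfit(W,52,(.27,.46,-.15,.1));(c,sz,a)=cv2.minAreaRect(Q);print("rim pts",len(Q),c,sz,a,cv2.boxPoints((c,sz,a)).round(1).tolist())
```

```text
{"dp":[0.106, 0.001, -0.003],"angular":[0.0, 0.001, 0.001],"gripper":85},{"dp":[0.106, 0.001, -0.002],"angular":[0.0, 0.001, 0.001],"gripper":85},{"dp":[0.106, 0.001, -0.002],"angular":[0.0, 0.001, 0.001],"gripper":85},{"dp":[0.106, 0.001, -0.002],"angular":[0.0, 0.001, 0.001],"gripper":85},{"dp":[0.106, 0.0, -0.002],"angular":[0.0, 0.001, 0.001],"gripper":85}
max/row mm 12.684504544368933 deg 0.07414446438359992 from [ 0.3377 -0.0364  0.0794] ang 0.2194 t 17.45
rim pts 3920 (336.34991455078125, -35.83988952636719) (62.65241241455078, 123.06885528564453) 12.440125465393066 [[292.5, 17.5], [319.0, -102.69999694824219], [380.20001220703125, -89.19999694824219], [353.70001220703125, 31.0]]
```

>>> arm_command --series '[{"dp": [0.11, 0, -0.003], "angular": [0, 0.001, 0.001], "gripper": 85}, {"dp": [0.106, 0, -0.002], "angular": [0, 0.001, 0.001], "gripper": 85}, {"dp": [0.106, 0, -0.002], "angular": [0, 0.001, 0.001], "gripper": 85}, {"dp": [0.106, 0, -0.002], "angular": [0, 0, 0], "gripper": 85}, {"dp": [0.1, 0, 0], "angular": [0, 0, 0], "gripper": 85}, {"dp": [0, 0, 0], "angular": [0, 0, 0], "gripper": 55}, {"dp": [0, 0, 0], "angular": [0, 0, 0], "gripper": 55}, {"dp": [0, 0, 0], "angular": [0, 0, 0], "gripper": 55}]' --grip_force 60

```text
clock: 18.5
position: [0.3421, -0.0381, 0.0191]
ee_rot: [0.707, -0.079, 0.699, 0.076]
contact_force: [-0.6, -0.8, -1.7]
width: 0.0609
```

>>> arm_command --series '[{"dp": [0, 0, 0], "angular": [0, 0, 0], "gripper": 55}, {"dp": [-0.1, 0, 0], "angular": [0, 0, 0], "gripper": 55}, {"dp": [-0.3, 0, 0], "angular": [0, 0, 0], "gripper": 55}, {"dp": [-0.45, 0, 0], "angular": [0, 0, 0], "gripper": 55}, {"dp": [-0.45, 0, 0], "angular": [0, 0, 0], "gripper": 55}, {"dp": [-0.45, 0, 0], "angular": [0, 0, 0], "gripper": 55}, {"dp": [-0.4, 0, 0], "angular": [0, 0, 0], "gripper": 55}, {"dp": [-0.2, 0, 0], "angular": [0, 0, 0], "gripper": 55}]'

```text
clock: 19.5
position: [0.3367, -0.0364, 0.3099]
ee_rot: [0.707, -0.079, 0.699, 0.076]
contact_force: [-0.2, 0.9, -1.1]
width: 0.0613
```

```bash
cat >> h.py <<'E'
def held2(d,tall):
    """tray held across its long walls, in tool axes (mm); thick end at tool -y for the deep (tray x = -/+ tool y)"""
    T=wcloud(d,np.zeros(3),np.eye(3))*1e3
    ok=(d["depth"]>0)&(abs(T[...,2])<40)&(abs(T[...,1])<130)&(T[...,0]<70)&(T[...,0]>-60)
    f=ok&(abs(T[...,2])<24)&(abs(T[...,1])<55);F=T[f];md=np.median(F[:,0]);F=F[abs(F[:,0]-md)<6]
    c=np.linalg.lstsq(np.c_[F[:,1:],np.ones(len(F))],F[:,0],rcond=None)[0]
    print("floor x=%.2f; slope y %.4f z %.4f n %d"%(c[2],c[0],c[1],len(F)))
    h=c[2]+c[0]*T[...,1]+c[1]*T[...,2]-T[...,0]
    m=ok&(abs(h-(tall-10))<4)
    Q=T[m][:,[1,2]].astype(np.float32);b=cv2.minAreaRect(Q);print("rim rect (y,z)",len(Q),np.round(b[0],1),np.round(b[1],1),round(b[2],2),cv2.boxPoints(b).round(1).tolist())
    for s in(-1,1):
        e=T[m&(T[...,1]*s>40)&(abs(T[...,2])<22)]
        if len(e)>10:print("end",s,np.quantile(e[:,1],[.03,.5,.97]).round(1),len(e))
E
python3 - <<'E'
from h import *
p,r,s=tool();d=get_image("wrist");np.savez("w6.npz",p=p,M=r.as_matrix(),**d);print(s["width"],s["contact_force"])
cv2.imwrite("pics/w6.png",np.clip(d["image"]*1.6,0,255).astype(np.uint8));held2(d,52)
plan([.572,-.27,.3],.220,8,55)
E
```

```text
0.06127131650269788 [-0.21387048  0.90042495 -1.06032876]
floor x=7.94; slope y 0.0018 z 0.0049 n 16540
rim rect (y,z) 5525 [12.1 -0. ] [ 79.9 104.7] 89.33 [[-40.70000076293945, -39.400001525878906], [64.0, -40.599998474121094], [65.0, 39.29999923706055], [-39.79999923706055, 40.5]]
{"dp":[0.018, -0.29, 0.185],"angular":[-0.0, 0.001, 0.001],"gripper":55},{"dp":[0.017, -0.29, 0.185],"angular":[-0.0, 0.001, 0.001],"gripper":55},{"dp":[0.016, -0.29, 0.185],"angular":[-0.0, 0.001, 0.001],"gripper":55},{"dp":[0.016, -0.29, 0.185],"angular":[-0.0, 0.001, 0.001],"gripper":55},{"dp":[0.015, -0.29, 0.185],"angular":[-0.0, 0.001, 0.001],"gripper":55},{"dp":[0.014, -0.29, 0.185],"angular":[-0.0, 0.001, 0.001],"gripper":55},{"dp":[0.014, -0.29, 0.185],"angular":[-0.0, 0.001, 0.001],"gripper":55},{"dp":[0.013, -0.29, 0.185],"angular":[-0.0, 0.001, 0.001],"gripper":55}
max/row mm 41.32619989039116 deg 0.11623137040248727 from [ 0.3379 -0.0368  0.3122] ang 0.2196 t 19.55
```

>>> arm_command --series '[{"dp": [0.018, -0.29, 0.185], "angular": [0, 0.001, 0.001], "gripper": 55}, {"dp": [0.017, -0.29, 0.185], "angular": [0, 0.001, 0.001], "gripper": 55}, {"dp": [0.016, -0.29, 0.185], "angular": [0, 0.001, 0.001], "gripper": 55}, {"dp": [0.016, -0.29, 0.185], "angular": [0, 0.001, 0.001], "gripper": 55}, {"dp": [0.015, -0.29, 0.185], "angular": [0, 0.001, 0.001], "gripper": 55}, {"dp": [0.014, -0.29, 0.185], "angular": [0, 0.001, 0.001], "gripper": 55}, {"dp": [0.014, -0.29, 0.185], "angular": [0, 0.001, 0.001], "gripper": 55}, {"dp": [0.01, -0.2, 0.15], "angular": [0, 0.001, 0.001], "gripper": 55}]'

```text
clock: 20.55
position: [0.5682, -0.2636, 0.2919]
ee_rot: [0.701, -0.074, 0.704, 0.082]
contact_force: [0.0, 0.2, -0.2]
width: 0.0613
```

Run:
```python
from h import *
d=dict(np.load("w6.npz"));T=wcloud(d,np.zeros(3),np.eye(3))*1e3
h=7.94-T[...,0]
ok=(d["depth"]>0)&(abs(T[...,2])<24)
for lo,hi in((3,9),(9.5,14)):
    q=T[ok&(h>lo)&(h<hi)&(T[...,1]>50)&(T[...,1]<120)];print(lo,len(q),np.quantile(q[:,1],[.03,.1,.5,.9,.97]).round(1))
q=T[ok&(abs(h)<2)];print("floor y",np.quantile(q[:,1],[.01,.99]).round(1))
w=(d["depth"]>0)&(abs(h-42)<1.5)&(abs(abs(T[...,2])-29)<5)
for s in(-1,1):
    q=T[w&(T[...,2]*s>0)&(T[...,1]>22)];print("rim",s,len(q),np.quantile(q[:,1],.98).round(1),np.quantile(q[:,2],[.05,.5,.95]).round(1),np.polyfit(q[:,1],q[:,2],1).round(4))
q=T[(d["depth"]>0)&(abs(h-42)<2)&(abs(T[...,2])<25)&(T[...,1]<-30)];print("thick",len(q),np.quantile(q[:,1],[.03,.97]) if len(q) else "")
plan([.572,-.27,.3],.220,1,55)
```

```text
3 49 [88.3 88.3 88.7 88.9 89. ]
9.5 40 [88.2 88.3 88.5 89.5 92. ]
floor y [-48.9  87.6]
rim -1 1093 58.6 [-31.9 -29.9 -28. ] [-1.53000e-02 -2.92952e+01]
rim 1 1073 59.4 [25.8 27.6 29.5] [-1.35000e-02  2.82122e+01]
thick 0 
{"dp":[-0.068, -0.058, 0.019],"angular":[0.001, -0.001, -0.008],"gripper":55}
max/row mm 11.04055360604157 deg 0.7151619087464932 from [ 0.5682 -0.2636  0.2919] ang 0.2213 t 20.55
```

View pics/w6.png

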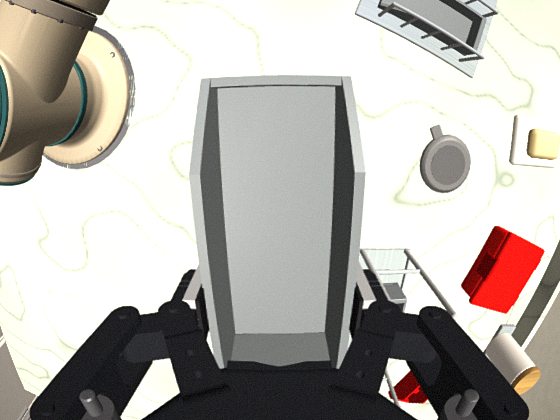

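The deep tray is held level and squarely across its long walls. Its scoop wall (200–350,80) is at tool y = 88 mm, so its centre is at y = +17.4 mm, and the soles are 18 mm below the TCP. The TCP target is (0.561,-0.259).

Run:
```python
from h import *
plan([.5612,-.2591,.13],.2197,6,55)
```

```text
{"dp":[0.225, 0.005, -0.008],"angular":[0.0, -0.0, -0.001],"gripper":55},{"dp":[0.225, 0.006, -0.008],"angular":[0.0, -0.0, -0.001],"gripper":55},{"dp":[0.225, 0.006, -0.008],"angular":[0.0, -0.0, -0.001],"gripper":55},{"dp":[0.225, 0.007, -0.008],"angular":[0.0, -0.0, -0.001],"gripper":55},{"dp":[0.225, 0.007, -0.008],"angular":[0.0, -0.0, -0.001],"gripper":55},{"dp":[0.225, 0.008, -0.008],"angular":[0.0, -0.0, -0.001],"gripper":55}
max/row mm 27.014198589760287 deg 0.11952214191295103 from [ 0.5682 -0.2636  0.2919] ang 0.2213 t 20.55
```

>>> arm_command --series '[{"dp": [0.1, 0.016, -0.024], "angular": [0, 0, -0.003], "gripper": 55}, {"dp": [0.2, 0.006, -0.016], "angular": [0, 0, -0.003], "gripper": 55}, {"dp": [0.28, 0.006, -0.008], "angular": [0, 0, -0.001], "gripper": 55}, {"dp": [0.3, 0.007, 0], "angular": [0, 0, 0], "gripper": 55}, {"dp": [0.3, 0.007, 0], "angular": [0, 0, 0], "gripper": 55}, {"dp": [0.17, 0, 0], "angular": [0, 0, 0], "gripper": 55}, {"dp": [0, 0, 0], "angular": [0, 0, 0], "gripper": 55}, {"dp": [0, 0, 0], "angular": [0, 0, 0], "gripper": 55}]'

```text
clock: 21.55
position: [0.5526, -0.2536, 0.1159]
ee_rot: [0.697, -0.074, 0.708, 0.082]
contact_force: [0.4, 0.3, -0.7]
width: 0.061
```

Run:
```python
from h import *
plan([.5612,-.2591,.09],.2197,4,55)
```

```text
{"dp":[0.054, -0.016, 0.016],"angular":[0.0, -0.002, -0.002],"gripper":55},{"dp":[0.054, -0.016, 0.016],"angular":[0.0, -0.002, -0.002],"gripper":55},{"dp":[0.054, -0.015, 0.015],"angular":[0.0, -0.002, -0.002],"gripper":55},{"dp":[0.054, -0.015, 0.015],"angular":[0.0, -0.002, -0.002],"gripper":55}
max/row mm 6.9571540932297475 deg 0.2701779615913599 from [ 0.5526 -0.2536  0.1159] ang 0.2216 t 21.55
```

>>> arm_command --series '[{"dp": [0, -0.025, 0.025], "angular": [0, -0.004, -0.004], "gripper": 55}, {"dp": [0, -0.025, 0.025], "angular": [0, -0.004, -0.004], "gripper": 55}, {"dp": [0.04, -0.012, 0.012], "angular": [0, 0, 0], "gripper": 55}, {"dp": [0.06, 0, 0], "angular": [0, 0, 0], "gripper": 55}, {"dp": [0.06, 0, 0], "angular": [0, 0, 0], "gripper": 55}, {"dp": [0, 0, 0], "angular": [0, 0, 0], "gripper": 55}, {"dp": [0, 0, 0], "angular": [0, 0, 0], "gripper": 55}, {"dp": [0, 0, 0], "angular": [0, 0, 0], "gripper": 55}]'

```text
clock: 22.55
position: [0.5634, -0.2604, 0.0977]
ee_rot: [0.704, -0.08, 0.702, 0.077]
contact_force: [-1.1, -0.9, -0.4]
width: 0.0609
```

Run:
```python
from h import *
plan([.5612,-.2591,.0725],.2197,3,55)
```

```text
{"dp":[0.07, 0.005, -0.005],"angular":[0.0, 0.001, 0.001],"gripper":55},{"dp":[0.07, 0.005, -0.005],"angular":[0.0, 0.001, 0.001],"gripper":55},{"dp":[0.07, 0.005, -0.005],"angular":[0.0, 0.001, 0.001],"gripper":55}
max/row mm 8.457959902678873 deg 0.10224250139134682 from [ 0.5634 -0.2604  0.0977] ang 0.2215 t 22.55
```

>>> arm_command --series '[{"dp": [0.03, 0.01, -0.012], "angular": [0.001, 0.001, 0.001], "gripper": 55}, {"dp": [0.05, 0.004, -0.004], "angular": [0, 0.001, 0.001], "gripper": 55}, {"dp": [0.05, 0, 0], "angular": [0, 0, 0], "gripper": 55}, {"dp": [0.04, 0, 0], "angular": [0, 0, 0], "gripper": 55}, {"dp": [0, 0, 0], "angular": [0, 0, 0], "gripper": 55}, {"dp": [0, 0, 0], "angular": [0, 0, 0], "gripper": 55}, {"dp": [0, 0, 0], "angular": [0, 0, 0], "gripper": 55}, {"dp": [0, 0, 0], "angular": [0, 0, 0], "gripper": 55}]'

```text
clock: 23.55
position: [0.5612, -0.2592, 0.0762]
ee_rot: [0.703, -0.078, 0.703, 0.077]
contact_force: [-0.2, 0.1, -1.4]
width: 0.0607
```

Run:
```python
from h import *
plan([.5612,-.2591,.0725],.2197,2,55);print(tool()[2]["contact_force"])
d=get_image("scene");cv2.imwrite("pics/s4.png",cv2.resize(np.clip(d["image"][190:300,160:290]*1.6,0,255).astype(np.uint8),None,fx=5,fy=5,interpolation=cv2.INTER_CUBIC))
```

```text
{"dp":[0.015, 0.001, 0.0],"angular":[0.0, -0.0, 0.0],"gripper":55},{"dp":[0.015, 0.001, 0.0],"angular":[0.0, -0.0, 0.0],"gripper":55}
max/row mm 1.840465776430393 deg 0.03617562308051079 from [ 0.5612 -0.2592  0.0762] ang 0.2199 t 23.55
[-0.20934005  0.14977982 -1.40906741]
```

>>> arm_command --series '[{"dp": [0.015, 0, 0], "angular": [0, 0, 0], "gripper": 55}, {"dp": [0.02, 0, 0], "angular": [0, 0, 0], "gripper": 55}, {"dp": [0.02, 0, 0], "angular": [0, 0, 0], "gripper": 55}, {"dp": [0, 0, 0], "angular": [0, 0, 0], "gripper": 55}, {"dp": [0, 0, 0], "angular": [0, 0, 0], "gripper": 55}, {"dp": [0, 0, 0], "angular": [0, 0, 0], "gripper": 55}, {"dp": [0, 0, 0], "angular": [0, 0, 0], "gripper": 55}, {"dp": [0, 0, 0], "angular": [0, 0, 0], "gripper": 55}]'

```text
clock: 24.6
position: [0.562, -0.2593, 0.0726]
ee_rot: [0.704, -0.079, 0.702, 0.077]
contact_force: [-0.1, 1.8, 1.0]
width: 0.0613
```

It is down at z = 0.0726, as expected for seated, with light contact. I release and back off upwards.

>>> arm_command --series '[{"dp": [0, 0, 0], "angular": [0, 0, 0], "gripper": 85}, {"dp": [0, 0, 0], "angular": [0, 0, 0], "gripper": 85}, {"dp": [0, 0, 0], "angular": [0, 0, 0], "gripper": 85}, {"dp": [-0.1, 0, 0], "angular": [0, 0, 0], "gripper": 85}, {"dp": [-0.3, 0, 0], "angular": [0, 0, 0], "gripper": 85}, {"dp": [-0.45, 0, 0], "angular": [0, 0, 0], "gripper": 85}, {"dp": [-0.45, 0, 0], "angular": [0, 0, 0], "gripper": 85}, {"dp": [-0.35, 0, 0], "angular": [0, 0, 0], "gripper": 85}]'

```text
clock: 25.6
position: [0.5599, -0.2581, 0.2754]
ee_rot: [0.702, -0.077, 0.704, 0.078]
contact_force: [0.6, 1.0, -0.3]
width: 0.0848
```

```bash
cat >> h.py <<'E'
def stack(W,zr,tag=""):
    c=np.array([.5553,-.2558]);a=1.7905;ex=np.array([np.cos(a),np.sin(a)]);ey=np.array([-ex[1],ex[0]])
    q=(W[...,:2]-c)@np.c_[ex,ey]*1e3;Z=W[...,2]*1e3
    m=(abs(Z-zr)<5)&(abs(q[...,0])<100)&(abs(q[...,1])<45);Q=q[m].astype(np.float32)
    b=cv2.minAreaRect(Q);print(tag,len(Q),"rect",np.round(b[0],1),np.round(b[1],1),round(b[2],2),"x",np.quantile(Q[:,0],[.01,.99]).round(1),"y",np.quantile(Q[:,1],[.02,.98]).round(1),"z",np.median(Z[m]).round(1))
    P=W[m]*1e3;k=np.linalg.lstsq(np.c_[q[m],np.ones(m.sum())],P[:,2],rcond=None)[0];print("   rim slope",k[:2].round(4))
E
python3 - <<'E'
from h import *
p,r,s=tool();d=get_image("wrist");np.savez("w7.npz",p=p,M=r.as_matrix(),**d);W=wcloud(d,p,r.as_matrix())
cv2.imwrite("pics/w7.png",np.clip(d["image"]*1.6,0,255).astype(np.uint8))
stack(W,106,"deep");stack(W,60,"base")
plan([.45,-.02,.28],-.14+.3,8,44)
E
```

```text
deep 1479 rect [-0.5 -4.8] [122.7  62.5] 0.64 x [-61.3  57.6] y [-35.7  26. ] z 106.1
   rim slope [ 0.0003 -0.0019]
base 4696 rect [14.7 -4.6] [138.2  54.8] 0.71 x [-52.9  82.3] y [-30.8  21.4] z 64.2
   rim slope [ 0.0002 -0.0003]
{"dp":[-0.0, 0.269, -0.06],"angular":[0.005, 0.0, 0.0],"gripper":44},{"dp":[0.0, 0.269, -0.062],"angular":[0.005, 0.0, 0.0],"gripper":44},{"dp":[0.0, 0.268, -0.064],"angular":[0.005, 0.0, 0.0],"gripper":44},{"dp":[0.001, 0.268, -0.066],"angular":[0.005, 0.0, 0.0],"gripper":44},{"dp":[0.001, 0.267, -0.068],"angular":[0.005, 0.0, 0.0],"gripper":44},{"dp":[0.001, 0.267, -0.07],"angular":[0.005, 0.0, 0.0],"gripper":44},{"dp":[0.001, 0.266, -0.072],"angular":[0.005, 0.0, 0.0],"gripper":44},{"dp":[0.002, 0.266, -0.074],"angular":[0.005, 0.0, 0.0],"gripper":44}
max/row mm 33.066462476667255 deg 0.4329908589324122 from [ 0.5623 -0.2595  0.2819] ang 0.2199 t 25.65
```

View pics/w7.png

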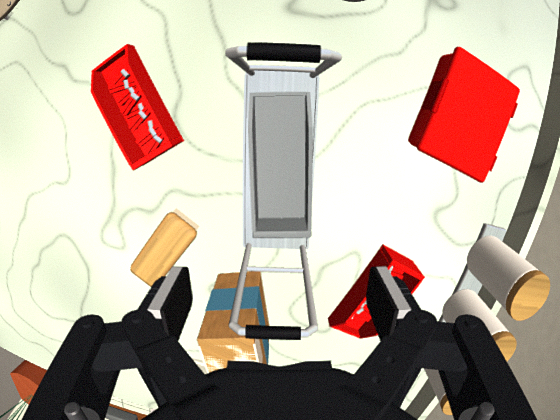

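The deep tray is seated: rims at 106.1 mm (106 expected), level, yaw within 0.01. In the caddy view its thick end is at the lower side (280,230). Now the shallow tray.

Run:
```python
from h import *
plan([.57,.218,.25],-.14,8,40)
```

```text
{"dp":[0.031, 0.484, 0.116],"angular":[0.029, 0.001, 0.0],"gripper":40},{"dp":[0.031, 0.489, 0.094],"angular":[0.029, 0.001, 0.0],"gripper":40},{"dp":[0.031, 0.492, 0.072],"angular":[0.029, 0.001, 0.0],"gripper":40},{"dp":[0.032, 0.495, 0.05],"angular":[0.029, 0.001, 0.0],"gripper":40},{"dp":[0.032, 0.497, 0.028],"angular":[0.029, 0.001, 0.0],"gripper":40},{"dp":[0.032, 0.498, 0.005],"angular":[0.029, 0.001, 0.0],"gripper":40},{"dp":[0.032, 0.497, -0.017],"angular":[0.029, 0.001, 0.0],"gripper":40},{"dp":[0.033, 0.496, -0.039],"angular":[0.029, 0.001, 0.0],"gripper":40}
max/row mm 59.830311691326735 deg 2.578152984779622 from [ 0.5623 -0.2595  0.2819] ang 0.2199 t 25.65
```

>>> arm_command --series '[{"dp": [0, 0.484, 0.116], "angular": [0.029, 0, 0], "gripper": 40}, {"dp": [0, 0.489, 0.094], "angular": [0.029, 0, 0], "gripper": 40}, {"dp": [0, 0.492, 0.072], "angular": [0.029, 0, 0], "gripper": 40}, {"dp": [0, 0.495, 0.05], "angular": [0.029, 0, 0], "gripper": 40}, {"dp": [0.05, 0.497, 0.028], "angular": [0.029, 0, 0], "gripper": 40}, {"dp": [0.1, 0.498, 0.005], "angular": [0.029, 0, 0], "gripper": 40}, {"dp": [0.15, 0.45, -0.017], "angular": [0.029, 0, 0], "gripper": 40}, {"dp": [0.2, 0.35, -0.039], "angular": [0.029, 0, 0], "gripper": 40}]'

```text
clock: 26.65
position: [0.5779, 0.2037, 0.2283]
ee_rot: [0.716, 0.056, 0.694, -0.06]
contact_force: [0.8, 0.4, -0.5]
width: 0.0399
```

Run:
```python
from h import *
plan([.5695,.218,.07],-.14,6,40)
```

```text
{"dp":[0.219, 0.018, -0.022],"angular":[-0.003, 0.003, 0.0],"gripper":40},{"dp":[0.219, 0.018, -0.02],"angular":[-0.003, 0.003, 0.0],"gripper":40},{"dp":[0.22, 0.018, -0.019],"angular":[-0.003, 0.003, 0.0],"gripper":40},{"dp":[0.22, 0.018, -0.018],"angular":[-0.003, 0.003, 0.0],"gripper":40},{"dp":[0.22, 0.018, -0.017],"angular":[-0.003, 0.003, 0.0],"gripper":40},{"dp":[0.22, 0.018, -0.016],"angular":[-0.003, 0.003, 0.0],"gripper":40}
max/row mm 26.535955339935313 deg 0.38205466028988916 from [0.5779 0.2037 0.2283] ang -0.1646 t 26.65
```

>>> arm_command --series '[{"dp": [0.219, 0.02, -0.024], "angular": [-0.004, 0.004, 0], "gripper": 40}, {"dp": [0.219, 0.02, -0.022], "angular": [-0.004, 0.004, 0], "gripper": 40}, {"dp": [0.22, 0.02, -0.02], "angular": [-0.004, 0.003, 0], "gripper": 40}, {"dp": [0.22, 0.018, -0.018], "angular": [-0.003, 0.003, 0], "gripper": 40}, {"dp": [0.22, 0.018, -0.017], "angular": [-0.003, 0.003, 0], "gripper": 40}, {"dp": [0.18, 0.01, -0.01], "angular": [0, 0, 0], "gripper": 40}, {"dp": [0, 0, 0], "angular": [0, 0, 0], "gripper": 40}, {"dp": [0, 0, 0], "angular": [0, 0, 0], "gripper": 40}]'

```text
clock: 27.65
position: [0.5694, 0.2234, 0.074]
ee_rot: [0.709, 0.045, 0.703, -0.046]
contact_force: [0.7, -0.3, 0.4]
width: 0.0403
```

Run:
```python
from h import *
p,r,s=tool();d=get_image("wrist");W=wcloud(d,p,r.as_matrix());a=-.14
rx=np.array([np.cos(a),np.sin(a)]);ry=np.array([-rx[1],rx[0]]);c=np.array([.5085,.2647])
q=(W[...,:2]-c)@np.c_[rx,ry]*1e3;Z=W[...,2]*1e3
e=(abs(Z-44)<4)&(q[...,0]>58)&(q[...,0]<85)&(q[...,1]<-5)&(q[...,1]>-72)
if e.sum()>5:print(e.sum(),np.quantile(q[e],[.03,.5,.97],axis=0).round(1),"tcp",((p[:2]-c)@np.c_[rx,ry]*1e3).round(1))
plan([.5695,.218,.0205],-.14,4,40)
```

```text
1217 [[ 60.1 -67.8]
 [ 68.1 -39.9]
 [ 72.2 -13.2]] tcp [ 66.  -32.5]
{"dp":[0.112, -0.011, 0.001],"angular":[0.002, 0.001, 0.0],"gripper":40},{"dp":[0.112, -0.011, 0.001],"angular":[0.002, 0.001, 0.0],"gripper":40},{"dp":[0.112, -0.011, 0.001],"angular":[0.002, 0.001, 0.0],"gripper":40},{"dp":[0.112, -0.011, 0.002],"angular":[0.002, 0.001, 0.0],"gripper":40}
max/row mm 13.458919333299832 deg 0.20707431520182595 from [0.5693 0.2233 0.0741] ang -0.1285 t 27.7
```

>>> arm_command --series '[{"dp": [0.09, -0.023, 0.01], "angular": [0.004, 0.001, 0], "gripper": 40}, {"dp": [0.11, -0.015, 0.006], "angular": [0.003, 0.001, 0], "gripper": 40}, {"dp": [0.12, -0.006, 0.002], "angular": [0.001, 0.001, 0], "gripper": 40}, {"dp": [0.12, 0, 0], "angular": [0, 0, 0], "gripper": 40}, {"dp": [0, 0, 0], "angular": [0, 0, 0], "gripper": 40}, {"dp": [0, 0, 0], "angular": [0, 0, 0], "gripper": 2}, {"dp": [0, 0, 0], "angular": [0, 0, 0], "gripper": 2}, {"dp": [0, 0, 0], "angular": [0, 0, 0], "gripper": 2}]' --grip_force 70

```text
clock: 28.7
position: [0.5722, 0.2173, 0.0194]
ee_rot: [0.707, 0.05, 0.703, -0.05]
contact_force: [-0.1, -0.5, -0.1]
width: 0.0065
```

>>> arm_command --series '[{"dp": [0, 0, 0], "angular": [0, 0, 0], "gripper": 2}, {"dp": [-0.1, 0, 0], "angular": [0, 0, 0], "gripper": 2}, {"dp": [-0.3, 0, 0], "angular": [0, 0, 0], "gripper": 2}, {"dp": [-0.4, 0, 0], "angular": [0, 0, 0], "gripper": 2}, {"dp": [-0.4, 0, 0], "angular": [0, 0, 0], "gripper": 2}, {"dp": [-0.4, 0, 0], "angular": [0, 0, 0], "gripper": 2}, {"dp": [-0.3, 0, 0], "angular": [0, 0, 0], "gripper": 2}, {"dp": [-0.1, 0, 0], "angular": [0, 0, 0], "gripper": 2}]'

```text
clock: 29.7
position: [0.5706, 0.2177, 0.2712]
ee_rot: [0.709, 0.051, 0.702, -0.05]
contact_force: [0.6, -0.2, -2.1]
width: 0.0065
```

Run:
```python
from h import *
p,r,s=tool();d=get_image("wrist");np.savez("w8.npz",p=p,M=r.as_matrix(),**d);held(d,38);print(s["width"])
plan([.3295,.0393,.26],1.79,12,2)
```

```text
floor x=2.58 at tcp; slope per y -0.0026, per z -0.0011 (n 7816)
rim y -31.8..-26.9, line y=-29.56-0.0072 z, n 411
rim y 26.6..30.7, line y=28.95+0.0009 z, n 1955
end z [-10.3  -0.8   7. ] y [-28.6  30.5] 2553
0.006519877163102426
{"dp":[0.006, -0.146, -0.148],"angular":[-0.103, 0.001, 0.0],"gripper":2},{"dp":[0.006, -0.121, -0.17],"angular":[-0.103, 0.001, 0.0],"gripper":2},{"dp":[0.006, -0.092, -0.187],"angular":[-0.103, 0.001, 0.0],"gripper":2},{"dp":[0.006, -0.061, -0.199],"angular":[-0.103, 0.001, 0.0],"gripper":2},{"dp":[0.006, -0.028, -0.207],"angular":[-0.103, 0.001, 0.0],"gripper":2},{"dp":[0.007, 0.005, -0.208],"angular":[-0.103, 0.001, 0.0],"gripper":2},{"dp":[0.007, 0.039, -0.205],"angular":[-0.103, 0.001, 0.0],"gripper":2},{"dp":[0.007, 0.071, -0.196],"angular":[-0.103, 0.001, 0.0],"gripper":2},{"dp":[0.007, 0.102, -0.182],"angular":[-0.103, 0.001, 0.0],"gripper":2},{"dp":[0.007, 0.13, -0.163],"angular":[-0.103, 0.001, 0.0],"gripper":2},{"dp":[0.008, 0.154, -0.14],"angular":[-0.103, 0.001, 0.0],"gripper":2},{"dp":[0.008, 0.175, -0.114],"angular":[-0.103, 0.001, 0.0],"gripper":2}
max/row mm 25.03198099163356 deg 9.225643762041802 from [0.5709 0.2177 0.2717] ang -0.1422 t 29.75
```

>>> arm_command --series '[{"dp": [0.006, -0.146, -0.148], "angular": [-0.103, 0.001, 0], "gripper": 2}, {"dp": [0.006, -0.121, -0.17], "angular": [-0.103, 0.001, 0], "gripper": 2}, {"dp": [0.006, -0.092, -0.187], "angular": [-0.103, 0.001, 0], "gripper": 2}, {"dp": [0.006, -0.061, -0.199], "angular": [-0.103, 0.001, 0], "gripper": 2}, {"dp": [0.006, -0.028, -0.207], "angular": [-0.103, 0.001, 0], "gripper": 2}, {"dp": [0.007, 0.005, -0.208], "angular": [-0.103, 0.001, 0], "gripper": 2}, {"dp": [0.007, 0.039, -0.205], "angular": [-0.103, 0.001, 0], "gripper": 2}, {"dp": [0.007, 0.071, -0.196], "angular": [-0.103, 0.001, 0], "gripper": 2}]'

```text
clock: 30.75
position: [0.4016, 0.0917, 0.2523]
ee_rot: [0.576, -0.396, 0.592, 0.4]
contact_force: [0.9, 0.2, -0.4]
width: 0.0067
```

Run:
```python
from h import *
plan([.3295,.0393,.15],1.79,6,2)
```

```text
{"dp":[0.145, 0.064, -0.102],"angular":[-0.063, -0.001, -0.002],"gripper":2},{"dp":[0.144, 0.074, -0.096],"angular":[-0.063, -0.001, -0.002],"gripper":2},{"dp":[0.144, 0.084, -0.088],"angular":[-0.063, -0.001, -0.002],"gripper":2},{"dp":[0.144, 0.093, -0.079],"angular":[-0.063, -0.001, -0.002],"gripper":2},{"dp":[0.143, 0.101, -0.07],"angular":[-0.063, -0.001, -0.002],"gripper":2},{"dp":[0.143, 0.108, -0.06],"angular":[-0.063, -0.001, -0.002],"gripper":2}
max/row mm 22.617984010815785 deg 5.670904714308162 from [0.4016 0.0917 0.2523] ang 1.1967 t 30.75
```

>>> arm_command --series '[{"dp": [0.145, 0.064, -0.102], "angular": [-0.063, -0.001, -0.002], "gripper": 2}, {"dp": [0.144, 0.074, -0.096], "angular": [-0.063, -0.001, -0.002], "gripper": 2}, {"dp": [0.144, 0.084, -0.088], "angular": [-0.063, -0.001, -0.002], "gripper": 2}, {"dp": [0.144, 0.093, -0.079], "angular": [-0.063, -0.001, -0.002], "gripper": 2}, {"dp": [0.143, 0.1, -0.07], "angular": [-0.063, -0.001, -0.002], "gripper": 2}, {"dp": [0.143, 0.09, -0.05], "angular": [-0.063, -0.001, -0.002], "gripper": 2}, {"dp": [0, 0, 0], "angular": [0, 0, 0], "gripper": 2}, {"dp": [0, 0, 0], "angular": [0, 0, 0], "gripper": 2}]'

```text
clock: 31.75
position: [0.3183, 0.0391, 0.1382]
ee_rot: [0.433, -0.548, 0.442, 0.562]
contact_force: [-0.5, 1.2, -1.0]
width: 0.0068
```

Run:
```python
from h import *
plan([.3295,.0393,.03],1.79,5,2)
```

```text
{"dp":[0.18, -0.022, -0.005],"angular":[0.002, 0.001, -0.003],"gripper":2},{"dp":[0.18, -0.021, -0.005],"angular":[0.002, 0.001, -0.003],"gripper":2},{"dp":[0.18, -0.021, -0.005],"angular":[0.002, 0.001, -0.003],"gripper":2},{"dp":[0.18, -0.02, -0.004],"angular":[0.002, 0.001, -0.003],"gripper":2},{"dp":[0.18, -0.019, -0.004],"angular":[0.002, 0.001, -0.003],"gripper":2}
max/row mm 21.76343347391458 deg 0.32343328754976164 from [0.3183 0.0391 0.1382] ang 1.8061 t 31.75
```

>>> arm_command --series '[{"dp": [0.18, -0.03, -0.008], "angular": [0.002, 0.001, -0.005], "gripper": 2}, {"dp": [0.18, -0.025, -0.006], "angular": [0.002, 0.001, -0.005], "gripper": 2}, {"dp": [0.18, -0.021, -0.005], "angular": [0.002, 0.001, -0.003], "gripper": 2}, {"dp": [0.18, -0.02, -0.004], "angular": [0.002, 0.001, -0.003], "gripper": 2}, {"dp": [0.17, 0, 0], "angular": [0.002, 0, 0], "gripper": 2}, {"dp": [0.06, 0, 0], "angular": [0, 0, 0], "gripper": 2}, {"dp": [0, 0, 0], "angular": [0, 0, 0], "gripper": 2}, {"dp": [0, 0, 0], "angular": [0, 0, 0], "gripper": 2}]'

```text
clock: 32.75
position: [0.3409, 0.0407, 0.0253]
ee_rot: [-0.448, 0.555, -0.439, -0.546]
contact_force: [-0.0, 0.3, -0.1]
width: 0.0067
```

Run:
```python
from h import *
plan([.3295,.0393,.0135],1.79,2,2)
```

```text
{"dp":[0.048, 0.049, 0.005],"angular":[-0.002, -0.001, 0.006],"gripper":2},{"dp":[0.049, 0.048, 0.005],"angular":[-0.002, -0.001, 0.006],"gripper":2}
max/row mm 8.236903201724608 deg 0.5636274061665251 from [0.3409 0.0407 0.0253] ang 1.7849 t 32.75
```

>>> arm_command --series '[{"dp": [0.04, 0, 0], "angular": [0, -0.001, 0.006], "gripper": 2}, {"dp": [0.055, 0, 0], "angular": [0, -0.001, 0.006], "gripper": 2}, {"dp": [0, 0, 0], "angular": [0, 0, 0], "gripper": 2}, {"dp": [0, 0, 0], "angular": [0, 0, 0], "gripper": 36}, {"dp": [0, 0, 0], "angular": [0, 0, 0], "gripper": 36}, {"dp": [0, 0, 0], "angular": [0, 0, 0], "gripper": 36}, {"dp": [-0.2, 0, 0], "angular": [0, 0, 0], "gripper": 36}, {"dp": [-0.5, 0, 0], "angular": [0, 0, 0], "gripper": 36}]'

```text
clock: 33.75
position: [0.3392, 0.0407, 0.0973]
ee_rot: [0.442, -0.548, 0.445, 0.553]
contact_force: [2.6, -0.5, -1.3]
width: 0.0361
```

>>> arm_command --series '[{"dp": [-0.4, 0, -0.06], "angular": [0.118, 0, 0], "gripper": 85}, {"dp": [-0.1, 0, -0.06], "angular": [0.118, 0, 0], "gripper": 85}, {"dp": [0, 0, 0], "angular": [0.118, 0, 0], "gripper": 85}, {"dp": [0, 0, 0], "angular": [0.118, 0, 0], "gripper": 85}, {"dp": [0, 0, 0], "angular": [0.118, 0, 0], "gripper": 85}, {"dp": [0, -0.06, 0], "angular": [0.118, 0, 0], "gripper": 85}, {"dp": [0, -0.06, 0], "angular": [0.118, 0, 0], "gripper": 85}, {"dp": [0, -0.06, 0], "angular": [0.118, 0, 0], "gripper": 85}]'

```text
clock: 34.75
position: [0.3561, 0.0087, 0.1647]
ee_rot: [0.702, -0.099, 0.698, 0.098]
contact_force: [0.4, -1.2, -0.2]
width: 0.0848
```

>>> arm_command --series '[{"dp": [0, -0.06, 0], "angular": [0.05, 0, 0], "gripper": 85}, {"dp": [0, -0.06, 0], "angular": [0, 0, 0], "gripper": 85}, {"dp": [0, 0, 0], "angular": [0, 0, 0], "gripper": 85}, {"dp": [0, 0, 0], "angular": [0, 0, 0], "gripper": 85}, {"dp": [0, 0, 0], "angular": [0, 0, 0], "gripper": 85}, {"dp": [0, 0, 0], "angular": [0, 0, 0], "gripper": 85}, {"dp": [0, 0, 0], "angular": [0, 0, 0], "gripper": 85}, {"dp": [0, 0, 0], "angular": [0, 0, 0], "gripper": 85}]'

```text
clock: 35.75
position: [0.3587, -0.0054, 0.1646]
ee_rot: [0.705, -0.072, 0.702, 0.071]
contact_force: [-0.4, -0.6, -0.0]
width: 0.0847
```

Run:
```python
from h import *
p,r,s=tool();d=get_image("wrist");W=wcloud(d,p,r.as_matrix());np.savez("w9.npz",p=p,M=r.as_matrix(),**d)
Q=deepfit(W,38,(.24,.46,-.17,.15));b=cv2.minAreaRect(Q);B=cv2.boxPoints(b);print("rim pts",len(Q),np.round(b,1) if 0 else b,B.round(1).tolist())
e=sorted(((B[i]+B[(i+1)%4])/2 for i in range(4)),key=lambda t:-t[1])
th=e[0];lo=e[-1];u=(th-lo)/np.linalg.norm(th-lo);print("len",np.linalg.norm(th-lo),"yaw",np.arctan2(u[1],u[0]),"centre",th-75*u,"grip pt",th-60*u)
g=(th-60*u)/1e3;y=np.arctan2(u[1],u[0]);plan([*g,.06],y-np.pi/2,5,85)
```

```text
rim pts 2017 ((360.8212890625, -60.55036926269531), (69.61299133300781, 215.56939697265625), 8.526817321777344) [[310.3999938964844, 40.900001525878906], [342.3999938964844, -172.3000030517578], [411.20001220703125, -162.0], [379.29998779296875, 51.20000076293945]]
len 215.56938 yaw 1.7196174 centre [355.96024 -28.12806] grip pt [353.73615  -13.293858]
{"dp":[0.174, -0.011, -0.012],"angular":[0.007, 0.001, 0.0],"gripper":85},{"dp":[0.174, -0.011, -0.011],"angular":[0.007, 0.001, 0.0],"gripper":85},{"dp":[0.174, -0.011, -0.011],"angular":[0.007, 0.001, 0.0],"gripper":85},{"dp":[0.174, -0.011, -0.011],"angular":[0.007, 0.001, 0.0],"gripper":85},{"dp":[0.174, -0.012, -0.01],"angular":[0.007, 0.001, 0.0],"gripper":85}
max/row mm 21.003340667016605 deg 0.6149114329640166 from [ 0.3587 -0.0054  0.1646] ang 0.2023 t 35.8
```

Outliers have stretched the box (something near y = -0.17), so I narrow it.

Run:
```python
from h import *
d=dict(np.load("w9.npz"));W=wcloud(d,d["p"],d["M"])
Z=W[...,2]*1e3;m=((abs(Z-38)<4)&(W[...,0]>.28)&(W[...,0]<.43)&(W[...,1]>-.14)&(W[...,1]<.1)).astype(np.uint8)
n,l,st,_=cv2.connectedComponentsWithStats(m,connectivity=8);print(st[1:,4].tolist())
i=1+st[1:,4].argmax();Q=(W[l==i][:,:2]*1e3).astype(np.float32);b=cv2.minAreaRect(Q);B=cv2.boxPoints(b);print(b)
e=sorted(((B[i]+B[(i+1)%4])/2 for i in range(4)),key=lambda t:-t[1])
th=e[0];lo=e[-1];u=(th-lo)/np.linalg.norm(th-lo);y=np.arctan2(u[1],u[0]);print("yaw",y,"centre",th-75*u,"grip",th-60*u)
plan([*(th-60*u)/1e3,.055],y-np.pi/2,5,85)
```

```text
[1897]
((354.2007141113281, -16.495361328125), (62.28791046142578, 123.473388671875), 12.230952262878418)
yaw 1.784267 centre [357.0106   -29.457607] grip [353.8328   -14.798084]
{"dp":[0.183, -0.013, -0.012],"angular":[-0.001, 0.001, 0.0],"gripper":85},{"dp":[0.183, -0.014, -0.012],"angular":[-0.001, 0.001, 0.0],"gripper":85},{"dp":[0.183, -0.014, -0.012],"angular":[-0.001, 0.001, 0.0],"gripper":85},{"dp":[0.183, -0.014, -0.012],"angular":[-0.001, 0.001, 0.0],"gripper":85},{"dp":[0.183, -0.014, -0.011],"angular":[-0.001, 0.001, 0.0],"gripper":85}
max/row mm 22.02228985957821 deg 0.14057108534341473 from [ 0.3587 -0.0054  0.1646] ang 0.2023 t 35.8
```

>>> arm_command --series '[{"dp": [0.12, -0.03, -0.025], "angular": [-0.002, 0.002, 0], "gripper": 85}, {"dp": [0.183, -0.02, -0.018], "angular": [-0.002, 0.002, 0], "gripper": 85}, {"dp": [0.183, -0.014, -0.012], "angular": [-0.001, 0.001, 0], "gripper": 85}, {"dp": [0.183, -0.006, -0.006], "angular": [0, 0, 0], "gripper": 85}, {"dp": [0.15, 0, 0], "angular": [0, 0, 0], "gripper": 85}, {"dp": [0, 0, 0], "angular": [0, 0, 0], "gripper": 85}, {"dp": [0, 0, 0], "angular": [0, 0, 0], "gripper": 85}, {"dp": [0, 0, 0], "angular": [0, 0, 0], "gripper": 85}]'

```text
clock: 36.8
position: [0.356, -0.0161, 0.0656]
ee_rot: [0.704, -0.076, 0.702, 0.073]
contact_force: [-0.9, 0.4, 0.5]
width: 0.0849
```

Run:
```python
from h import *
plan([.3538,-.0148,.0125],.2135,4,85)
```

```text
{"dp":[0.111, 0.004, -0.004],"angular":[-0.0, 0.0, 0.001],"gripper":85},{"dp":[0.111, 0.004, -0.004],"angular":[-0.0, 0.0, 0.001],"gripper":85},{"dp":[0.111, 0.004, -0.004],"angular":[-0.0, 0.0, 0.001],"gripper":85},{"dp":[0.111, 0.004, -0.004],"angular":[-0.0, 0.0, 0.001],"gripper":85}
max/row mm 13.296458422240137 deg 0.06797067025114355 from [ 0.356  -0.0161  0.0656] ang 0.211 t 36.8
```

>>> arm_command --series '[{"dp": [0.111, 0.006, -0.008], "angular": [-0.001, 0, 0.001], "gripper": 85}, {"dp": [0.111, 0.004, -0.004], "angular": [-0.001, 0, 0.001], "gripper": 85}, {"dp": [0.111, 0.002, -0.002], "angular": [0, 0, 0], "gripper": 85}, {"dp": [0.105, 0, 0], "angular": [0, 0, 0], "gripper": 85}, {"dp": [0, 0, 0], "angular": [0, 0, 0], "gripper": 55}, {"dp": [0, 0, 0], "angular": [0, 0, 0], "gripper": 55}, {"dp": [0, 0, 0], "angular": [0, 0, 0], "gripper": 55}, {"dp": [0, 0, 0], "angular": [0, 0, 0], "gripper": 55}]' --grip_force 60

```text
clock: 37.8
position: [0.3601, -0.0163, 0.0173]
ee_rot: [0.709, -0.078, 0.697, 0.074]
contact_force: [-0.1, 0.5, -0.9]
width: 0.0606
```

>>> arm_command --series '[{"dp": [-0.1, 0, 0], "angular": [0, 0, 0], "gripper": 55}, {"dp": [-0.25, 0, 0], "angular": [0, 0, 0], "gripper": 55}, {"dp": [-0.4, 0, 0], "angular": [0, 0, 0], "gripper": 55}, {"dp": [-0.45, 0, 0], "angular": [0, 0, 0], "gripper": 55}, {"dp": [-0.45, 0, 0], "angular": [0, 0, 0], "gripper": 55}, {"dp": [-0.4, 0, 0], "angular": [0, 0, 0], "gripper": 55}, {"dp": [-0.3, 0, 0], "angular": [0, 0, 0], "gripper": 55}, {"dp": [-0.1, 0, 0], "angular": [0, 0, 0], "gripper": 55}]'

```text
clock: 38.8
position: [0.3531, -0.0148, 0.3208]
ee_rot: [0.708, -0.077, 0.698, 0.074]
contact_force: [0.1, -0.2, -2.2]
width: 0.0605
```

Run:
```python
from h import *
p,r,s=tool();d=get_image("wrist");np.savez("w10.npz",p=p,M=r.as_matrix(),**d);print(s["width"],p)
held2(d,38)
T=wcloud(d,np.zeros(3),np.eye(3))*1e3
F=T[(abs(T[...,2])<20)&(abs(T[...,1])<40)&(d["depth"]>0)];fx=np.median(F[F[:,0]>-10][:,0]);h=fx-T[...,0]
q=T[(d["depth"]>0)&(abs(h-28)<3)&(abs(T[...,2])<22)&(T[...,1]>25)&(T[...,1]<90)];print("thick end y",len(q),np.quantile(q[:,1],[.03,.5,.97]).round(1))
w=(d["depth"]>0)&(abs(h-28)<1.5)&(abs(abs(T[...,2])-29)<5)
for s in(-1,1):
    q=T[w&(T[...,2]*s>0)&(T[...,1]>22)];print("rim",s,len(q),np.quantile(q[:,2],[.05,.5,.95]).round(1),np.polyfit(q[:,1],q[:,2],1).round(4))
plan([.566,-.272,.31],.2294,8,55)
```

```text
0.06053984592568609 [ 0.35313446 -0.01477552  0.32081358]
floor x=5.79; slope y -0.0053 z 0.0097 n 15307
rim rect (y,z) 7914 [ 5.8 -0.1] [113.   79.8] 0.43 [[-51.0, 39.400001525878906], [-50.400001525878906, -40.400001525878906], [62.599998474121094, -39.599998474121094], [62.0, 40.29999923706055]]
end 1 [54.4 58.4 62. ] 2525
thick end y 2489 [54.4 58.4 62. ]
rim -1 1064 [-30.9 -28.6 -25. ] [  0.0531 -30.8841]
rim 1 1121 [25.1 28.3 30.6] [-0.038  29.8937]
{"dp":[0.016, -0.309, 0.159],"angular":[-0.001, 0.001, 0.001],"gripper":55},{"dp":[0.016, -0.309, 0.159],"angular":[-0.001, 0.001, 0.001],"gripper":55},{"dp":[0.015, -0.309, 0.158],"angular":[-0.001, 0.001, 0.001],"gripper":55},{"dp":[0.014, -0.31, 0.158],"angular":[-0.001, 0.001, 0.001],"gripper":55},{"dp":[0.014, -0.31, 0.157],"angular":[-0.001, 0.001, 0.001],"gripper":55},{"dp":[0.013, -0.31, 0.156],"angular":[-0.001, 0.001, 0.001],"gripper":55},{"dp":[0.013, -0.311, 0.156],"angular":[-0.001, 0.001, 0.001],"gripper":55},{"dp":[0.012, -0.311, 0.155],"angular":[-0.001, 0.001, 0.001],"gripper":55}
max/row mm 41.74040776627354 deg 0.15867136459174241 from [ 0.3533 -0.0148  0.3212] ang 0.2149 t 38.85
```

The shallow tray is held level with its thick end at tool y +58.3 mm, so its centre is at -12.7 mm and its soles 15.8 mm below the TCP. The TCP target is (0.5614,-0.2588), with about 0.116 when seated.

>>> arm_command --series '[{"dp": [0, -0.309, 0.159], "angular": [-0.001, 0.001, 0.001], "gripper": 55}, {"dp": [0, -0.309, 0.159], "angular": [-0.001, 0.001, 0.001], "gripper": 55}, {"dp": [0, -0.309, 0.158], "angular": [-0.001, 0.001, 0.001], "gripper": 55}, {"dp": [0, -0.31, 0.158], "angular": [-0.001, 0.001, 0.001], "gripper": 55}, {"dp": [0, -0.31, 0.157], "angular": [-0.001, 0.001, 0.001], "gripper": 55}, {"dp": [0, -0.28, 0.15], "angular": [-0.001, 0.001, 0.001], "gripper": 55}, {"dp": [0, -0.22, 0.12], "angular": [-0.001, 0.001, 0.001], "gripper": 55}, {"dp": [0, -0.1, 0.08], "angular": [0, 0, 0], "gripper": 55}]'

```text
clock: 39.85
position: [0.5419, -0.2391, 0.3029]
ee_rot: [0.696, -0.072, 0.709, 0.088]
contact_force: [-0.5, -0.4, -0.6]
width: 0.0608
```

Run:
```python
from h import *
plan([.5614,-.2588,.3],.224,3,55)
```

```text
{"dp":[0.006, -0.066, 0.04],"angular":[0.001, -0.004, -0.005],"gripper":55},{"dp":[0.007, -0.066, 0.04],"angular":[0.001, -0.004, -0.005],"gripper":55},{"dp":[0.007, -0.066, 0.04],"angular":[0.001, -0.004, -0.005],"gripper":55}
max/row mm 9.28789248828544 deg 0.5800554555474412 from [ 0.5419 -0.2391  0.3029] ang 0.2279 t 39.85
```

>>> arm_command --series '[{"dp": [0.006, -0.066, 0.04], "angular": [0.001, -0.004, -0.005], "gripper": 55}, {"dp": [0.006, -0.066, 0.04], "angular": [0.001, -0.004, -0.005], "gripper": 55}, {"dp": [0.006, -0.066, 0.04], "angular": [0.001, -0.004, -0.005], "gripper": 55}, {"dp": [0, 0, 0], "angular": [0, 0, 0], "gripper": 55}, {"dp": [0.1, 0, 0], "angular": [0, 0, 0], "gripper": 55}, {"dp": [0.25, 0, 0], "angular": [0, 0, 0], "gripper": 55}, {"dp": [0.25, 0, 0], "angular": [0, 0, 0], "gripper": 55}, {"dp": [0.2, 0, 0], "angular": [0, 0, 0], "gripper": 55}]'

```text
clock: 40.85
position: [0.5608, -0.2565, 0.2013]
ee_rot: [0.704, -0.079, 0.701, 0.08]
contact_force: [0.7, 0.2, -1.5]
width: 0.0608
```

Run:
```python
from h import *
plan([.5614,-.2588,.145],.224,4,55)
```

```text
{"dp":[0.117, -0.005, -0.0],"angular":[0.0, 0.001, -0.0],"gripper":55},{"dp":[0.117, -0.005, -0.0],"angular":[0.0, 0.001, -0.0],"gripper":55},{"dp":[0.117, -0.005, -0.0],"angular":[0.0, 0.001, -0.0],"gripper":55},{"dp":[0.117, -0.005, 0.0],"angular":[0.0, 0.001, -0.0],"gripper":55}
max/row mm 14.076102229740853 deg 0.06080576698489159 from [ 0.5608 -0.2565  0.2013] ang 0.2247 t 40.85
```

>>> arm_command --series '[{"dp": [0.06, -0.006, 0], "angular": [0, 0.001, 0], "gripper": 55}, {"dp": [0.117, -0.006, 0], "angular": [0, 0.001, 0], "gripper": 55}, {"dp": [0.117, -0.005, 0], "angular": [0, 0.001, 0], "gripper": 55}, {"dp": [0.117, -0.003, 0], "angular": [0, 0, 0], "gripper": 55}, {"dp": [0.06, 0, 0], "angular": [0, 0, 0], "gripper": 55}, {"dp": [0, 0, 0], "angular": [0, 0, 0], "gripper": 55}, {"dp": [0, 0, 0], "angular": [0, 0, 0], "gripper": 55}, {"dp": [0, 0, 0], "angular": [0, 0, 0], "gripper": 55}]'

```text
clock: 41.85
position: [0.561, -0.2585, 0.1412]
ee_rot: [0.702, -0.079, 0.703, 0.08]
contact_force: [-1.0, 0.8, -0.5]
width: 0.0607
```

Run:
```python
from h import *
plan([.5614,-.2588,.12],.224,3,55)
```

```text
{"dp":[0.059, -0.001, 0.001],"angular":[0.0, -0.0, -0.0],"gripper":55},{"dp":[0.059, -0.001, 0.001],"angular":[0.0, -0.0, -0.0],"gripper":55},{"dp":[0.059, -0.001, 0.001],"angular":[0.0, -0.0, -0.0],"gripper":55}
max/row mm 7.081069356467101 deg 0.028595558251457043 from [ 0.561  -0.2585  0.1412] ang 0.225 t 41.85
```

>>> arm_command --series '[{"dp": [0.059, -0.001, 0.001], "angular": [0, 0, 0], "gripper": 55}, {"dp": [0.059, -0.001, 0.001], "angular": [0, 0, 0], "gripper": 55}, {"dp": [0.05, -0.001, 0.001], "angular": [0, 0, 0], "gripper": 55}, {"dp": [0, 0, 0], "angular": [0, 0, 0], "gripper": 55}, {"dp": [0.015, 0, 0], "angular": [0, 0, 0], "gripper": 55}, {"dp": [0.015, 0, 0], "angular": [0, 0, 0], "gripper": 55}, {"dp": [0, 0, 0], "angular": [0, 0, 0], "gripper": 55}, {"dp": [0, 0, 0], "angular": [0, 0, 0], "gripper": 55}]'

```text
clock: 42.85
position: [0.562, -0.2589, 0.1168]
ee_rot: [0.703, -0.08, 0.702, 0.079]
contact_force: [-0.2, 0.2, -0.8]
width: 0.0606
```

>>> arm_command --series '[{"dp": [0.012, 0, 0], "angular": [0, 0, 0], "gripper": 55}, {"dp": [0, 0, 0], "angular": [0, 0, 0], "gripper": 55}, {"dp": [0, 0, 0], "angular": [0, 0, 0], "gripper": 85}, {"dp": [0, 0, 0], "angular": [0, 0, 0], "gripper": 85}, {"dp": [0, 0, 0], "angular": [0, 0, 0], "gripper": 85}, {"dp": [0, 0, 0], "angular": [0, 0, 0], "gripper": 85}, {"dp": [-0.1, 0, 0], "angular": [0, 0, 0], "gripper": 85}, {"dp": [-0.3, 0, 0], "angular": [0, 0, 0], "gripper": 85}]'

```text
clock: 43.85
position: [0.5607, -0.2582, 0.1626]
ee_rot: [0.701, -0.078, 0.704, 0.08]
contact_force: [0.1, -0.2, -1.1]
width: 0.0853
```

>>> arm_command --series '[{"dp": [-0.4, 0, 0], "angular": [0, 0, 0], "gripper": 85}, {"dp": [-0.4, 0, 0], "angular": [0, 0, 0], "gripper": 85}, {"dp": [-0.3, 0, 0], "angular": [0, 0, 0], "gripper": 85}, {"dp": [-0.1, 0, 0], "angular": [0, 0, 0], "gripper": 85}, {"dp": [0, 0, 0], "angular": [0, 0, 0], "gripper": 85}, {"dp": [0, 0, 0], "angular": [0, 0, 0], "gripper": 85}, {"dp": [0, 0, 0], "angular": [0, 0, 0], "gripper": 85}, {"dp": [0, 0, 0], "angular": [0, 0, 0], "gripper": 85}]'

```text
clock: 44.85
position: [0.5604, -0.258, 0.3126]
ee_rot: [0.702, -0.078, 0.704, 0.08]
contact_force: [-0.3, 0.2, 0.0]
width: 0.0851
```

Run:
```python
from h import *
p,r,s=tool();d=get_image("wrist");W=wcloud(d,p,r.as_matrix());print(p,s["contact_force"])
stack(W,138,"shallow");stack(W,106,"deep scoop side/base")
stack(W,60,"base")
S=get_image("scene");a=cv2.resize(np.clip(S["image"][190:300,160:290]*1.6,0,255).astype(np.uint8),None,fx=3.4,fy=3.4,interpolation=cv2.INTER_CUBIC)
b=cv2.resize(np.clip(d["image"][20:290,200:360]*1.6,0,255).astype(np.uint8),None,fx=a.shape[0]/270,fy=a.shape[0]/270)
cv2.imwrite("pics/fin.png",np.hstack([a,b[:a.shape[0]]]))
```

```text
[ 0.56036429 -0.25795283  0.31259015] [-0.34959803  0.24311522  0.0400844 ]
shallow 1474 rect [-4.7 -5.7] [ 62.7 125.2] 89.32 x [-63.7  57.6] y [-36.8  25.1] z 138.2
   rim slope [0.0058 0.0006]
deep scoop side/base 4636 rect [-15.2  -5.7] [148.9  61.6] 1.4 x [-87.5  46.3] y [-32.   20.3] z 110.2
   rim slope [-0.0011 -0.0013]
base 836 rect [69.1 -3.9] [28.  53.7] 0.31 x [55.1 83. ] y [-29.6  21.7] z 64.2
   rim slope [ 0.0012 -0.0029]
```

View pics/fin.png

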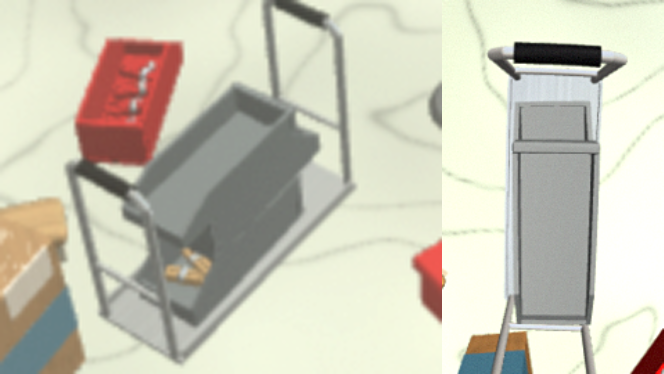

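The shallow tray's rims are at 138.2 mm (138 expected), level, 30.3 mm from the deep tray's centre and in line, and the picture shows both scoops free. I hand it in, comparing the top view with the start just before.

Run:
```python
from h import *
a=np.load("top1.npz")["image"];b=get_image("top")["image"]
m=(cv2.absdiff(a,b).max(2)>40).astype(np.uint8);m=cv2.morphologyEx(m,cv2.MORPH_OPEN,np.ones((3,3)))
n,l,st,c=cv2.connectedComponentsWithStats(m);print([(s.tolist()) for s in st[1:] if s[4]>15])
print(sign_off(),get_state()["clock"])
```

```text
[[414, 106, 81, 92, 2130], [389, 153, 22, 39, 517], [403, 183, 26, 44, 575], [481, 196, 21, 16, 226], [395, 201, 8, 13, 65], [163, 206, 6, 10, 47], [159, 218, 8, 33, 136], [377, 225, 20, 19, 227], [352, 256, 35, 45, 777], [437, 263, 29, 33, 501], [318, 301, 126, 119, 3638], [236, 333, 80, 49, 1587], [502, 343, 58, 49, 1590], [163, 358, 100, 62, 2226], [257, 376, 6, 5, 23], [255, 391, 47, 27, 809], [305, 395, 23, 25, 189], [518, 411, 42, 9, 313]]
the job is handed in; nothing more can be done
the job is handed in; nothing more can be done
```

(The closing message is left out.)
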